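# Strip down the bearing pressing stack

## Task

A new bearing has just been pressed into the pulley and the pressing stack still stands on the steel bench plate. Strip it one piece at a time from the top: stand the driver in the bore of its wooden holder, lay the brass pressure ring over the pin of the wooden pin block, fit the pulley over the spindle of the idler bracket down to the shoulder, and lay the support block flat in the pocket of its wooden tray. Seat every piece fully home and let go of it, and leave the blue case and the grease jar where they are.

Things in the scene. Friction and masses are not known exactly. Their poses are not given: they have to be found in the camera images.
- driver: Turned steel driver, top of the stack: upright, 54 mm high; round foot 27 mm across and 8 mm thick, knurled shank 19 mm across from 10 to 41 mm up (grip here), head 24 mm across from 43 mm up. Origin: centre of the underside of the foot; z up along its axis. Stands on the pressure ring. About 0.13 kg.
- press_ring: Plain brass pressure ring under the driver: 36 mm outside, 18 mm bore right through, 14 mm thick. Origin: centre of its underside; z up its axis. Lies on the pulley. About 0.09 kg.
- pulley: Aluminium idler pulley with a grooved belt face and the new bearing inside: 50 mm across both flanges, 22 mm thick, bearing bore 18 mm right through. Origin: centre of its underside; z up its axis. Lies on the support block, 38 mm above the bench. About 0.09 to 0.18 kg.
- support_block: Rectangular dark steel support block at the bottom of the stack: 50 mm (its x) by 76 mm (its y) by 28 mm high, bored 26 mm through the middle. Origin: centre of its underside; z up. It lies loose on a fixed bright steel bench plate, 80 x 96 mm and 10 mm thick. About 0.5 to 0.75 kg.
- driver_holder: Fixed square wooden block, 72 x 72 x 30 mm, with one round blind bore, 38 mm across, in the middle of its top: the driver's place. The bore's flat floor is 14 mm above the bench (16 mm deep). Origin: on the bore's axis at bench height; z up.
- pin_block: Fixed square wooden block, 72 x 72 x 18 mm, with a brass pin in the middle of its top, 9 mm thick, pointed, 27 mm tall (its tip 45 mm above the bench): the pressure ring's place. The ring's underside rests about 18 mm above the bench. Origin: on the pin's axis at bench height; z up.
- idler_bracket: Fixed grey steel bracket plate, 60 mm (its x) by 88 mm (its y, from -32 to +56 mm) by 8 mm, slotted at its +y end, with an upright spindle: shoulder 24 mm across from 8 to 24 mm above the bench, then the pointed spindle, 11 mm thick, up to 53 mm: the pulley's place, its underside on the shoulder at 24 mm. Origin: on the spindle's axis at bench height; z up.
- block_tray: Fixed wooden tray, 74 mm (its x) by 100 mm (its y), 16 mm high, with a rectangular pocket 62 mm (x) by 88 mm (y), 9 mm deep: the support block's place, the long sides alike, either way round. The pocket's floor is 7 mm above the bench. Origin: centre of the tray at bench height; z up.
- case: Small plain blue hard case lying closed, 50 x 70 mm, 24 mm high; a loose bystander, to be left where it is. Origin: centre of its underside.
- grease_jar: Screw jar with a white lid and cream contents, 50 mm across, 60 mm high, at the left of the work; a loose bystander, to be left where it is. Origin: centre of its underside.

How it is judged:
By the outcome, as a careful person would: the job done as asked, in the order asked, and still so for the second after the job is handed in, with the robot touching nothing.
It also fails if it takes over 102 s, if anything falls off the work surface, if the arm or the gripper's body presses on something with over 40 N, if the wrist force passes 120 N, or if a joint passes its speed limit or range.

## Robot

A 6-joint arm with a two-finger parallel gripper is mounted at the origin on a cart in front of the work surface, level with it; the furniture and walls round the work are solid. World frame = base frame: x ahead of the robot, y to its left, z up, the work surface at z = 0. Lengths are in m, angles in rad, forces in N, time in s.
With the tool pointing down it reaches from about 0.325 to 1 m from the base axis. Payload 5.1 kg.
Tool frame: the origin (TCP) lies on the centre line of the jaws, within the pads' length; the fingertips stand 14 mm ahead of it and the grasp point (between the pads) lies 5 mm behind it (r.tcp_to_tips is the distance from the TCP to the fingertips, in m); z points along the fingers, y is the direction in which the jaws open and shut (so a half turn about z gives the same grasp; the last joint's range is limited). The gripper opens to 85 mm and grips with 20 to 120 N. Pads are 22 mm wide; open, the fingers measure 114 mm over their backs; the gripper's body (76 mm by 85 mm) begins 54 mm behind the grasp point. The pads swing forward as they close: fully open they stand 13 mm farther back than shut.
Start: joints at [1.022, 0.124, 1.65, -0, 1.367, -0.083], TCP at [0.292, 0.581, 0.245] pointing down, gripper open.
Joint ranges: [-2.61, 2.61], [-1.02, 2.33], [0.03, 2.71], [-1.35, 4.49], [0.32, 2.68], [-2.91, 2.91]. Speed limits (rad/s): [2.57, 2.57, 3.14, 3.14, 3.14, 3.14].

## Interface

Orientations are given as a unit quaternion [w, x, y, z].
In Python, from bench import r, imaging gives the robot as it stands.
- The arm moves only by the tool drive_tool, never from a script. Its arguments are lists of equal length, an entry for each row: "angular": the turn, a rotation vector about the tool's x, y, z in degrees, a list of three; "travel": the shift along the tool's x, y, z in mm, a list of three; "claw": the gripper's target within -1 to 1 (fully open at 1, half-way at 0, shut at -1). A call has 1 to 12 rows; each row is the pose to reach, as a shift and turn from the pose commanded when the call began, along the tool's axes at that moment; what a row does not reach only later rows make up. A row lasts 1/12 s, in which the tool goes at most 41.7 mm and 7.16 degrees, less where a joint would pass 70% of its speed; a pose out of reach is approached as far as the arm can. A call with a gripper value outside its range is refused whole. The fingers move at their own pace and stop on an object; "squeeze" is the grip in N (left out, the last holds). Time passes only in rows, so rows that repeat a pose let the fingers close. It gives the time, the measured TCP pose, the force and the opening at its end, in the units of the state.
- r.sense(): the state, without advancing time (a new reading comes with each control period).
- imaging.grab_frame(name): name is "scene" or "side" or "wrist"; returns (picture, depth): 480x640x3 uint8, blue, green, red; 480x640 float32, m along the optical axis (not along the pixel's ray), 0 where there is no reading.
- imaging.calibration(name): a dict with "intrinsics" (3x3 intrinsics, pixels), "rvec" (rotation vector, rad) and "tvec" (3), from world to camera coordinates, as OpenCV has them. Camera axes: x right, y down, z forward; pixel columns grow to the right and rows downward; lengths in m; the calibration is good to about 2 mm. A picture is of the moment at which its call begins: read the wrist's pose just before it. calibration takes no time and is no camera call; for the wrist camera it gives the pose at the moment of the call.
- r.sign_off(): hands the job in, once; it reports no verdict.
The state is a dict: "t": time; "joints": joint angles; "joint_velocities": joint speeds; "tau": joint torques, N m; "eef_pos": TCP position; "eef_rot": TCP orientation; "wrist_force": force on the tool from outside, world axes, zero at the start; "ft_torque": the same for the moment, N m; "opening": finger opening in m.
Only numpy, scipy, OpenCV 4.12 (cv2) and the standard library are available. Lean on these libraries where they do the work, as an engineer would, in place of code of your own. Each camera call takes 0.05 s, during which the arm holds its last target.

## Working session

There is one attempt and no reset: what is moved stays moved. The work goes in short steps, Python scripts to look and compute and a tool call to move; the robot and the scene stay as the last step left them, time stands still between calls to the robot, and variables do not carry over. Pictures are saved under pics/ and viewed, and the job is handed in when it is done.

Besides the shell and the picture viewer there is one more tool, called as name(argument=value, ...) on one line, values as JSON. drive_tool: Moves the arm, as the interface text tells. Its arguments: {"type":"object","properties":{"angular":{"type":"array","items":{"type":"array","items":{"type":"number"}}},"travel":{"type":"array","items":{"type":"array","items":{"type":"number"}}},"claw":{"type":"array","items":{"type":"number"}},"squeeze":{"type":"number"}},"required":["angular","travel","claw"]}

```bash
ls; mkdir -p pics; python3 - <<'E'
from bench import r, imaging
import cv2,numpy as np
s=r.sense(); print({k:np.round(v,3) for k,v in s.items()}, r.tcp_to_tips)
for n in ["scene","side","wrist"]:
    p,d=imaging.grab_frame(n); c=imaging.calibration(n)
    cv2.imwrite(f"pics/{n}0.png",p); np.save(f"pics/{n}0.npy",d)
    R=cv2.Rodrigues(np.array(c["rvec"]))[0]; print(n,np.round(c["intrinsics"],1).tolist(),(-R.T@np.array(c["tvec"]).ravel()).round(3),R[2].round(2))
    np.savez(f"pics/{n}0.npz",d=d,K=c["intrinsics"],R=R,t=np.array(c["tvec"]).ravel())
E
```

```text
pics
{'t': np.float64(0.0), 'joints': array([ 1.022,  0.124,  1.652, -0.   ,  1.368, -0.083]), 'joint_velocities': array([-0.002,  0.   , -0.   ,  0.   , -0.001, -0.001]), 'tau': array([ 1.0000e-03, -4.2361e+01, -3.6546e+01,  0.0000e+00,  7.0000e-03,
        0.0000e+00]), 'eef_pos': array([0.292, 0.58 , 0.244]), 'eef_rot': array([-0.   ,  0.231,  0.973, -0.001]), 'wrist_force': array([ 0.349, -0.1  , -0.349]), 'ft_torque': array([-0.003, -0.05 , -0.004]), 'opening': np.float64(0.085)} 0.014
scene [[605.0, 0.0, 318.8], [0.0, 605.0, 236.0], [0.0, 0.0, 1.0]] [0.219 0.786 0.854] [ 0.31 -0.55 -0.78]
side [[516.7, 0.0, 313.7], [0.0, 516.7, 237.8], [0.0, 0.0, 1.0]] [0.301 0.953 0.443] [ 0.26 -0.86 -0.44]
wrist [[419.7, 0.0, 323.7], [0.0, 419.7, 240.6], [0.0, 0.0, 1.0]] [0.227 0.612 0.372] [ 0.26 -0.13 -0.96]
```

View pics/scene0.png

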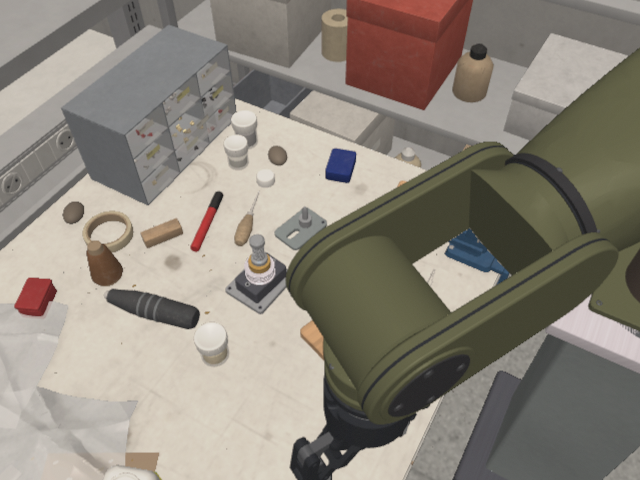

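View pics/side0.png

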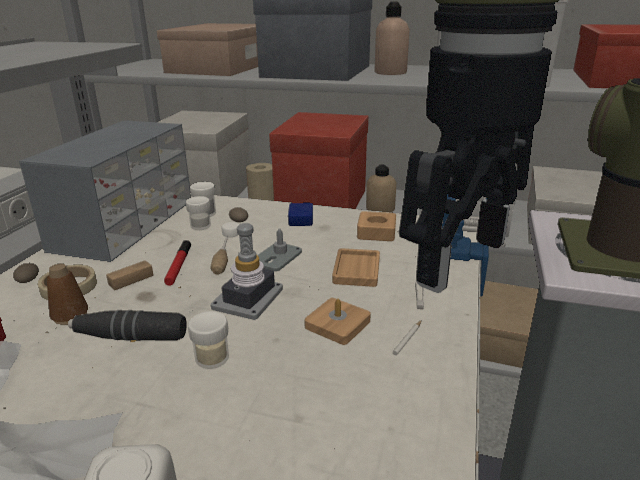

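View pics/wrist0.png

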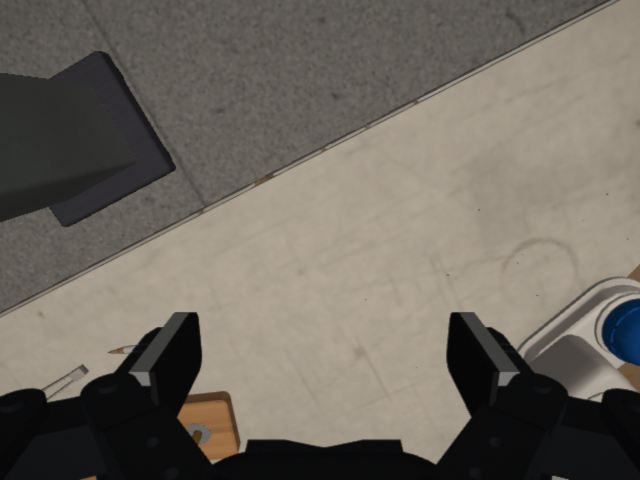

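The side picture shows everything: the stack at about (247,265), bracket (280,250), tray (357,267), holder (377,225), pin block (338,318), case (300,214) and jar (210,340). Next I turn the depth into a top view.

```bash
cat > h.py <<'E'
import numpy as np, cv2
def load(n): 
    z=np.load(f"pics/{n}.npz"); return z["d"],z["K"],z["R"],z["t"]
def cloud(n):
    d,K,R,t=load(n); v,u=np.mgrid[:480,:640]
    P=np.stack([(u-K[0,2])/K[0,0]*d,(v-K[1,2])/K[1,1]*d,d],-1)-t
    P=P@R; P[d==0]=np.nan; return P
def ray(n,u,v,z):
    d,K,R,t=load(n); c=-R.T@t; q=R.T@np.array([(u-K[0,2])/K[0,0],(v-K[1,2])/K[1,1],1]); return c+q*(z-c[2])/q[2]
def ortho(n,img,x0,x1,y0,y1,res=0.0005,z=0.0):
    # plane-z rectified image: rows = -x (up is +x), cols = -y (right is -y)
    d,K,R,t=load(n); nx=int((x1-x0)/res); ny=int((y1-y0)/res)
    X,Y=np.meshgrid(x1-np.arange(nx)*res,y1-np.arange(ny)*res,indexing='ij')
    P=np.stack([X,Y,np.full_like(X,z)],-1)@R.T+t
    return cv2.remap(img,(P[...,0]/P[...,2]*K[0,0]+K[0,2]).astype(np.float32),(P[...,1]/P[...,2]*K[1,1]+K[1,2]).astype(np.float32),cv2.INTER_LINEAR)
def grab(n,name):
    from bench import r,imaging
    c=imaging.calibration(n); p,d=imaging.grab_frame(n)
    R=cv2.Rodrigues(np.array(c["rvec"]))[0]
    cv2.imwrite(f"pics/{name}.png",p); np.savez(f"pics/{name}.npz",d=d,K=c["intrinsics"],R=R,t=np.array(c["tvec"]).ravel())
    return p
E
python3 - <<'E'
from h import *
P=cloud("side0"); img=cv2.imread("pics/side0.png")
for nm,(u,v) in dict(stack=(246,228),bracket=(280,250),tray=(357,267),holder=(377,219),pin=(338,318),case=(300,211),jar=(210,320),bench1=(300,300),bench2=(250,400)).items():
    print(nm,P[v,u].round(4))
# top of driver
x0,x1,y0,y1=0.2,0.95,-0.2,0.6;res=.001
H=np.zeros((750,800,3),np.uint8);Z=np.full((750,800),-1.)
ok=np.isfinite(P[...,0])
for p,c in zip(P[ok],img[ok]):
    i=int((x1-p[0])/res);j=int((y1-p[1])/res)
    if 0<=i<750 and 0<=j<800 and p[2]<.13 and p[2]>Z[i,j]: Z[i,j]=p[2];H[i,j]=c
cv2.imwrite("pics/top0.png",H[::1,::1][:600])
E
```

```text
stack [0.5896 0.3359 0.1287]
bracket [0.596  0.1882 0.0175]
tray [0.4539 0.1971 0.0081]
holder [0.4515 0.0209 0.0214]
pin [0.4452 0.3658 0.019 ]
case [0.6104 0.0256 0.0238]
jar [0.5879 0.4691 0.0598]
bench1 [5.205e-01 3.082e-01 1.000e-04]
bench2 [5.119e-01 5.299e-01 3.000e-04]
```

View pics/top0.png

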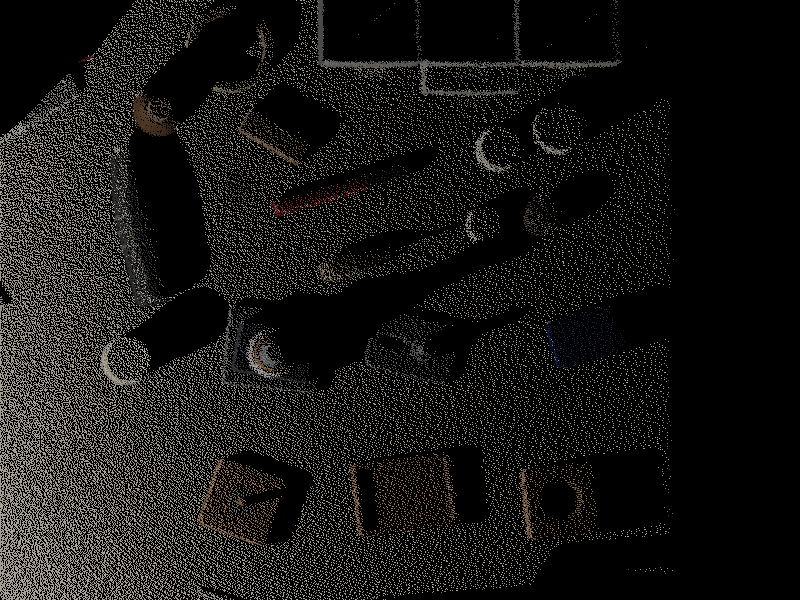

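```bash
python3 - <<'E'
from h import *
img=cv2.imread("pics/side0.png")
def oo(name,cx,cy,z,h=.06):
    o=ortho("side0",img,cx-h,cx+h,cy-h,cy+h,res=2*h/390,z=z)
    for k in range(-5,6):
        p=int(195+k*.01/(2*h/390)); o[:6 if k else 14,p:p+1]=(0,0,255); o[p:p+1,:6 if k else 14]=(0,0,255)
    cv2.putText(o,f"{name} {cx},{cy} z{z}",(20,380),0,.5,(0,0,255),1); return o
a=np.hstack([oo("holder",.45,.0,.03),oo("pin",.45,.345,.018)])
b=np.hstack([oo("bracket",.6,.18,.008),oo("tray",.46,.19,.016)])
c=np.hstack([oo("plate",.59,.33,.010),oo("block",.59,.33,.038)])
cv2.imwrite("pics/o1.png",a);cv2.imwrite("pics/o2.png",b);cv2.imwrite("pics/o3.png",c)
cv2.imwrite("pics/s1.png",cv2.resize(img[215:325,195:305],None,fx=5,fy=5,interpolation=cv2.INTER_CUBIC))
P=cloud("side0"); sub=P[:300,390:540].reshape(-1,3); m=(np.abs(sub[:,0]-.292)<.1)&(np.abs(sub[:,1]-.58)<.15)
print(np.nanmin(sub[m][:,2]) if m.any() else None)
for v in range(255,295,4): print(v,P[v,432].round(3))
cv2.imwrite("pics/g1.png",cv2.resize(img[140:300,390:530],None,fx=3.5,fy=3.5,interpolation=cv2.INTER_CUBIC))
E
```

```text
Traceback (most recent call last):
ValueError: all the input array dimensions except for the concatenation axis must match exactly, but along dimension 0, the array at index 0 has size 389 and the array at index 1 has size 390
```

```bash
sed -i 's/int((x1-x0)\/res)/round((x1-x0)\/res)/;s/int((y1-y0)\/res)/round((y1-y0)\/res)/' h.py; cat >> h.py <<'E'
def oo(src,name,cx,cy,z,h=.06):
    img=cv2.imread(f"pics/{src}.png")
    o=ortho(src,img,cx-h,cx+h,cy-h,cy+h,res=2*h/390,z=z)
    for k in range(-5,6):
        p=int(195+k*.01/(2*h/390)); o[:6 if k else 14,p:p+1]=(0,0,255); o[p:p+1,:6 if k else 14]=(0,0,255)
    cv2.putText(o,f"{name} {cx},{cy} z{z}",(20,380),0,.5,(0,0,255),1); return o
E
python3 - <<'E'
from h import *
from functools import partial
img=cv2.imread("pics/side0.png"); oo=partial(oo,"side0")
a=np.hstack([oo("holder",.45,.0,.03),oo("pin",.45,.345,.018)])
b=np.hstack([oo("bracket",.6,.18,.008),oo("tray",.46,.19,.016)])
c=np.hstack([oo("plate",.59,.33,.010),oo("block",.59,.33,.038)])
cv2.imwrite("pics/o1.png",a);cv2.imwrite("pics/o2.png",b);cv2.imwrite("pics/o3.png",c)
cv2.imwrite("pics/s1.png",cv2.resize(img[215:325,195:305],None,fx=5,fy=5,interpolation=cv2.INTER_CUBIC))
P=cloud("side0"); sub=P[:300,390:540].reshape(-1,3); m=(np.abs(sub[:,0]-.292)<.1)&(np.abs(sub[:,1]-.58)<.15)
print(np.nanmin(sub[m][:,2]) if m.any() else None)
for v in range(255,295,4): print(v,P[v,432].round(3))
cv2.imwrite("pics/g1.png",cv2.resize(img[140:300,390:530],None,fx=3.5,fy=3.5,interpolation=cv2.INTER_CUBIC))
E
```

```text
0.24255808870416445
255 [0.314 0.632 0.275]
259 [0.314 0.633 0.273]
263 [0.314 0.633 0.27 ]
267 [0.313 0.633 0.267]
271 [0.313 0.632 0.263]
275 [0.313 0.633 0.26 ]
279 [0.313 0.632 0.257]
283 [0.312 0.633 0.254]
287 [0.312 0.627 0.247]
291 [0.325 0.23  0.001]
```

View pics/o1.png

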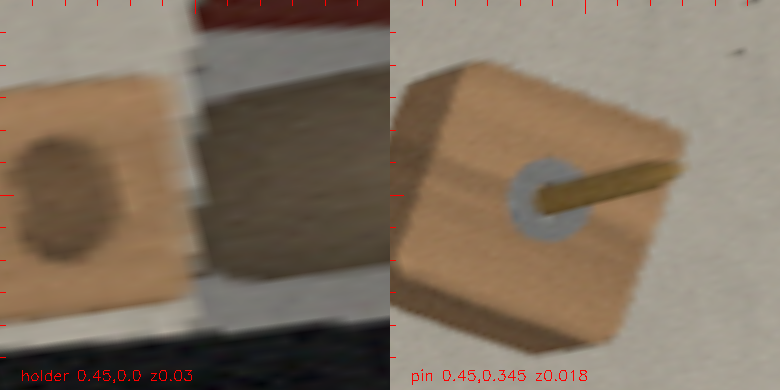

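View pics/o2.png

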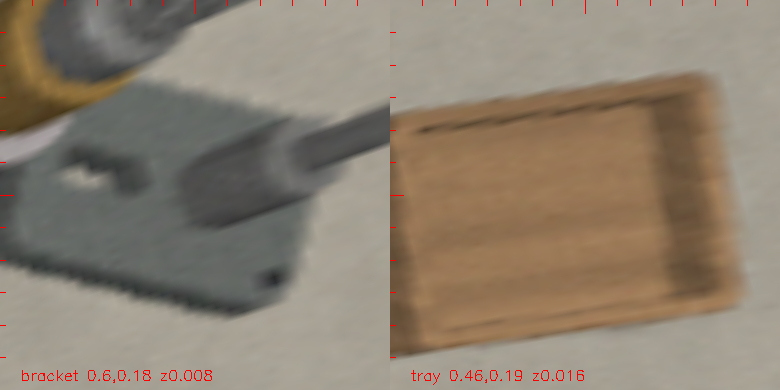

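View pics/o3.png

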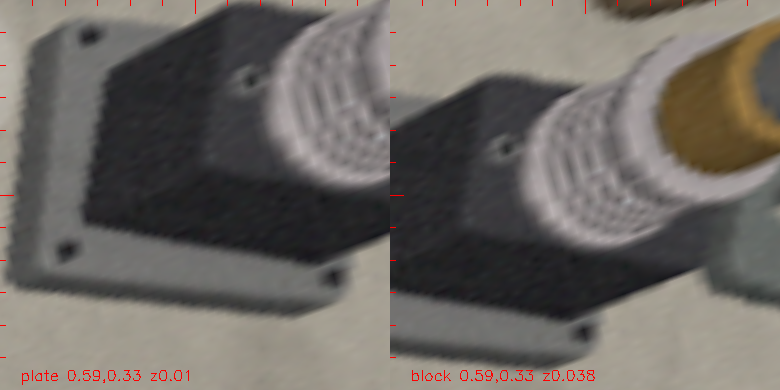

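View pics/s1.png

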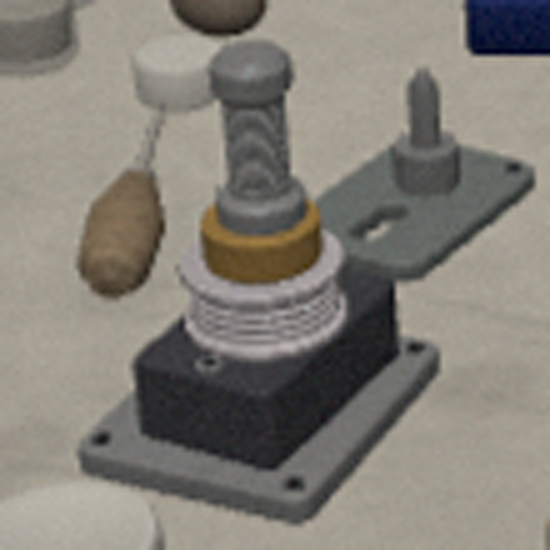

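View pics/g1.png

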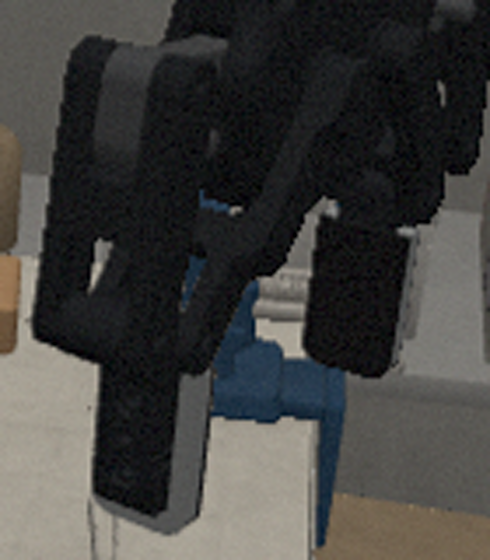

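Grasping and placing allow about 3.5–6 mm, so I'll refine with the wrist camera. A helper will convert world targets into tool moves. Its first use is a viewing pose.

```bash
cat >> h.py <<'E'
def plan(x,y,z,yaw=None):
    """yaw: world angle (deg) of tool y (jaw axis), tool straight down"""
    from bench import r
    from scipy.spatial.transform import Rotation as Ro
    s=r.sense(); q=s["eef_rot"]; A=Ro.from_quat([q[1],q[2],q[3],q[0]]); p=np.array(s["eef_pos"])
    M=A.as_matrix(); cy=np.degrees(np.arctan2(M[1,1],M[0,1]))
    d=M.T@(np.array([x,y,z])-p)*1000
    if yaw is None: yaw=cy
    a=np.radians(yaw); T=np.array([[-np.sin(a),np.cos(a),0],[np.cos(a),np.sin(a),0],[0,0,-1]])
    rv=Ro.from_matrix(M.T@T).as_rotvec(degrees=True)
    print("t",round(s["t"],2),"pos",p.round(4),"yaw",cy.round(1),"j",np.round(s["joints"],2),"open",round(s["opening"],4),"F",np.round(s["wrist_force"],1))
    print("  travel",d.round(1),"ang",rv.round(1),"rows",round(max(np.linalg.norm(d)/41.7,np.linalg.norm(rv)/7.16),1))
E
python3 -c "
from h import *
plan(.52,.22,.30,-10)"
```

```text
t 0.15 pos [0.2917 0.5803 0.2443] yaw 63.3 j [ 1.02  0.12  1.65 -0.    1.37 -0.08] open 0.0854 F [ 0.4 -0.4  0.1]
  travel [-365.8 -219.5  -55.4] ang [-0.1  0.1 73.3] rows 10.3
```

drive_tool(angular=[[0, 0, 73], [0, 0, 73], [0, 0, 73], [0, 0, 73], [0, 0, 73], [0, 0, 73], [0, 0, 73], [0, 0, 73], [0, 0, 73], [0, 0, 73], [0, 0, 73], [0, 0, 73]], travel=[[-366, -219, -55], [-366, -219, -55], [-366, -219, -55], [-366, -219, -55], [-366, -219, -55], [-366, -219, -55], [-366, -219, -55], [-366, -219, -55], [-366, -219, -55], [-366, -219, -55], [-366, -219, -55], [-366, -219, -55]], claw=[1, 1, 1, 1, 1, 1, 1, 1, 1, 1, 1, 1], squeeze=40)

```text
t: 1.15
eef_pos: [0.5221, 0.2181, 0.3006]
eef_rot: [0.0, 0.766, 0.643, 0.0]
wrist_force: [0.4, -0.4, 0.6]
opening: 0.0855
```

drive_tool(angular=[[0, 0, 0], [0, 0, 0]], travel=[[0, 0, 0], [0, 0, 0]], claw=[1, 1])

```text
t: 1.32
eef_pos: [0.5199, 0.2215, 0.2997]
eef_rot: [-0.001, 0.764, 0.646, -0.0]
wrist_force: [-0.3, 1.1, -0.1]
opening: 0.0854
```

```bash
python3 -c "
from h import *
grab('wrist','w1'); grab('scene','sc1'); plan(.5,.05,.30,-10)"
```

```text
t 1.42 pos [0.5197 0.222  0.2998] yaw -9.5 j [ 0.31 -0.09  1.78  0.    1.46  0.47] open 0.0853 F [-0.3  0.1  0.1]
  travel [-172.9    9.1   -0.2] ang [-0.1  0.   0.5] rows 4.2
```

View pics/w1.png

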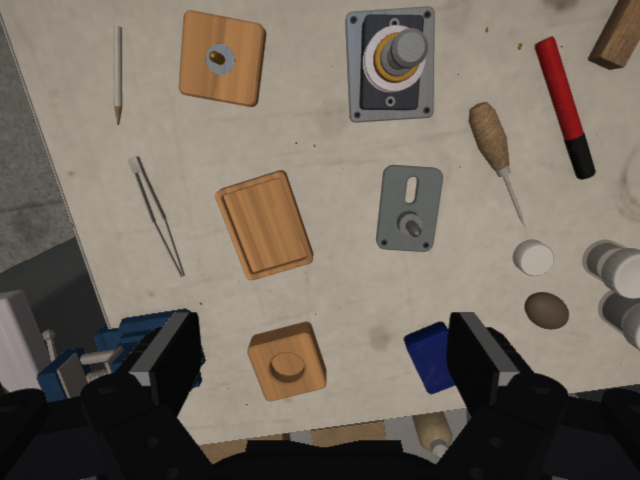

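View pics/sc1.png

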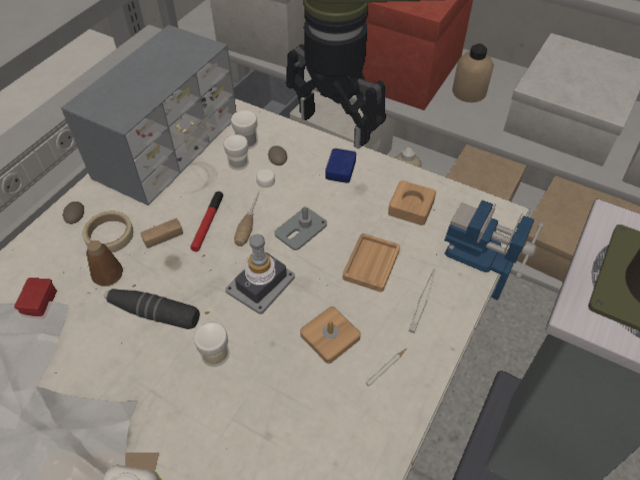

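The wrist picture w1 shows every target: pin (220,58), stack (392,62), tray (265,225), bracket spindle (411,222), holder bore (288,367) and case (432,357). The scene view sc1 is now clear too. Now I rectify both.

```bash
python3 - <<'E'
from h import *
its=[("holder",.45,.04,.03),("pin",.445,.35,.018),("bracket",.6,.17,.024),("tray",.46,.19,.016),("plate",.59,.33,.010),("block",.59,.33,.038),("pulley",.59,.33,.060),("drv",.59,.33,.128)]
for k in range(4):
    o=np.vstack([np.hstack([oo(s,n+" "+s,*a) for (n,*a) in its[2*k:2*k+2]]) for s in("w1","sc1")])
    cv2.imwrite(f"pics/p{k}.png",cv2.resize(o,(600,600),interpolation=cv2.INTER_AREA))
E
```

```text
(no output)
```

View pics/p0.png

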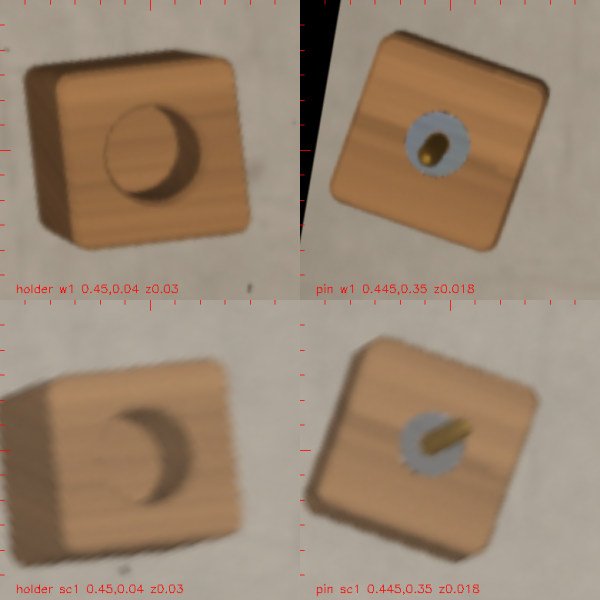

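View pics/p1.png

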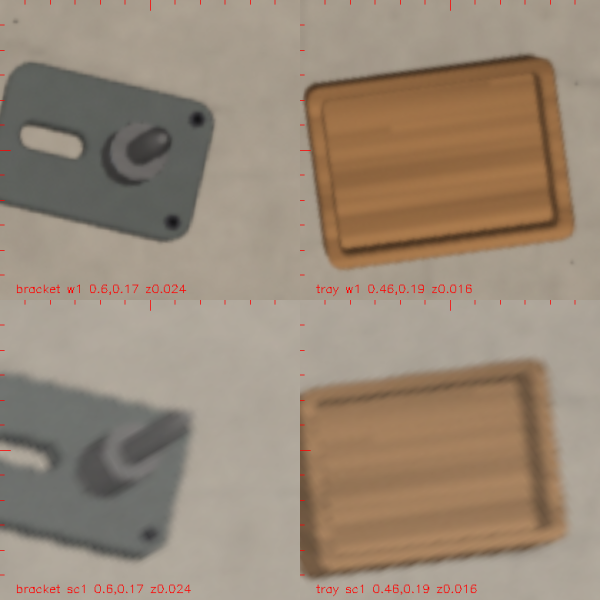

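View pics/p2.png

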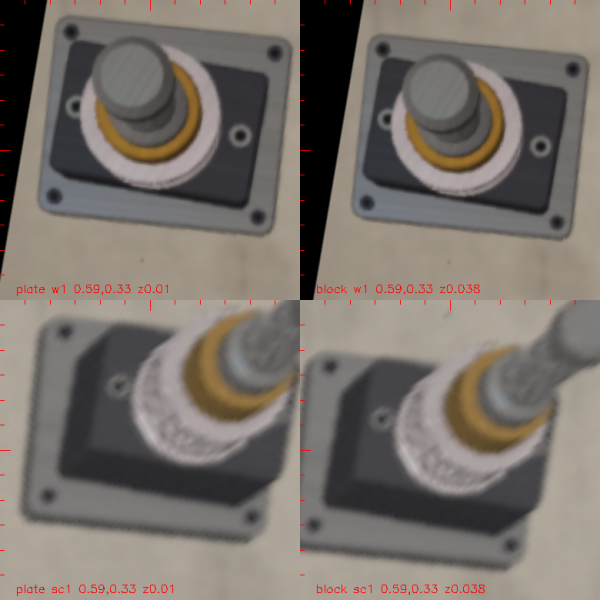

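View pics/p3.png

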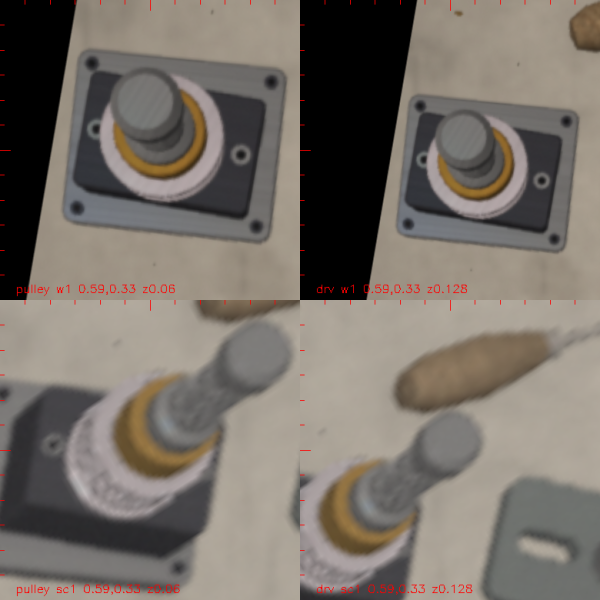

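```bash
python3 - <<'E'
from h import *
its=[("drv",.59,.33,.128),("bracket",.6,.17,.024),("pin",.445,.35,.018),("bench mark jar",.59,.47,.06)]
rows=[]
for s in("side0","sc1","w1"):
    rows.append(np.hstack([cv2.resize(oo(s,s,*a,h=.03),(200,200)) for n,*a in its]))
cv2.imwrite("pics/q.png",np.vstack(rows))
for s in ("side0","sc1","w1"):
    P=cloud(s).reshape(-1,3); 
    m=(abs(P[:,2]-.128)<.004)&(np.hypot(P[:,0]-.592,P[:,1]-.328)<.03); q=P[m]; print(s,"drv",len(q),q.mean(0).round(4),((q.max(0)+q.min(0))/2).round(4))
    m=(abs(P[:,2]-.024)<.004)&(np.hypot(P[:,0]-.6,P[:,1]-.172)<.02); q=P[m]; print(s,"shoulder",len(q),q.mean(0).round(4),((q.max(0)+q.min(0))/2).round(4))
    m=(P[:,2]>.03)&(P[:,2]<.06)&(np.hypot(P[:,0]-.6,P[:,1]-.172)<.02); q=P[m]; print(s,"spindle",len(q),q.mean(0).round(4))
    m=(P[:,2]>.022)&(P[:,2]<.05)&(np.hypot(P[:,0]-.447,P[:,1]-.356)<.02); q=P[m]; print(s,"pin",len(q),q.mean(0).round(4))
    m=(abs(P[:,2])<.005)&(abs(P[:,0]-.52)<.03)&(abs(P[:,1]-.3)<.03); print("bench",P[m][:,2].mean().round(4))
E
```

```text
side0 drv 115 [0.5946 0.3301 0.1274] [0.5956 0.3285 0.1268]
side0 shoulder 74 [0.5988 0.1804 0.0239] [0.6004 0.1771 0.0237]
side0 spindle 76 [0.5993 0.1791 0.0418]
side0 pin 88 [0.4476 0.3597 0.0344]
bench 0.0003
sc1 drv 140 [0.5948 0.3277 0.1271] [0.5955 0.3273 0.1273]
sc1 shoulder 78 [0.5987 0.1792 0.0235] [0.6004 0.1756 0.024 ]
sc1 spindle 61 [0.5985 0.1789 0.0425]
sc1 pin 56 [0.447  0.3592 0.0349]
bench -0.0006
w1 drv 1099 [0.5947 0.3245 0.1268] [0.5951 0.3244 0.1268]
w1 shoulder 287 [0.598  0.1769 0.0234] [0.5996 0.1743 0.0239]
w1 spindle 159 [0.5983 0.1762 0.045 ]
w1 pin 144 [0.4487 0.3541 0.0373]
bench -0.001
```

View pics/q.png

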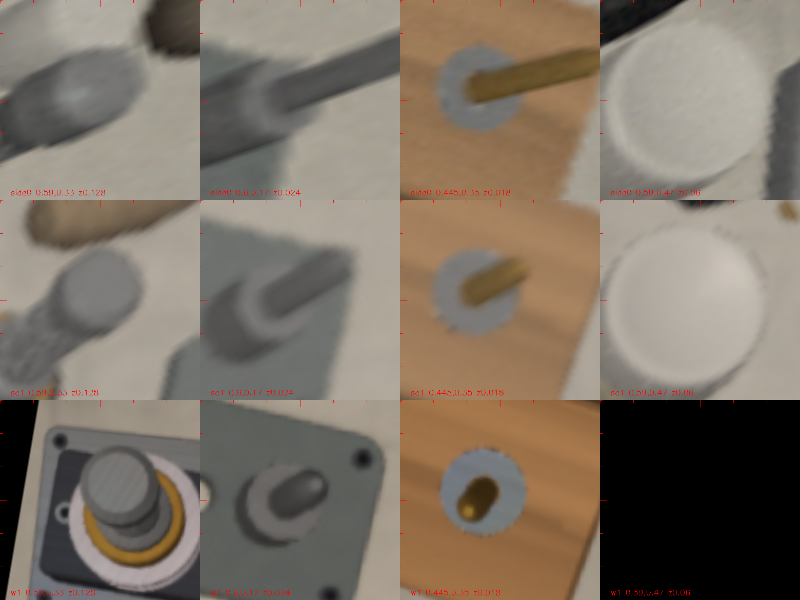

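Both fixed cameras put the driver at (.595,.327). The other estimates are block (.597,.3265) at −10°, pin (.448,.356), holder (.4487,.0405), spindle (.6005,.176) and tray (.4545,.196) at +7°. I'm moving to above the driver.

```bash
python3 -c "
from h import *
plan(.595,.327,.19,-10)"
```

```text
t 1.42 pos [0.5197 0.222  0.2998] yaw -9.5 j [ 0.31 -0.09  1.78  0.    1.46  0.47] open 0.0853 F [-0.3  0.1  0.1]
  travel [116.1  57.  109.7] ang [-0.1  0.   0.5] rows 4.1
```

drive_tool(angular=[[0, 0, 0.5], [0, 0, 0.5], [0, 0, 0.5], [0, 0, 0.5], [0, 0, 0.5], [0, 0, 0.5], [0, 0, 0.5]], travel=[[116, 57, 110], [116, 57, 110], [116, 57, 110], [116, 57, 110], [116, 57, 110], [116, 57, 110], [116, 57, 110]], claw=[1, 1, 1, 1, 1, 1, 1])

```text
t: 2.0
eef_pos: [0.5956, 0.3263, 0.1903]
eef_rot: [-0.0, 0.766, 0.642, -0.0]
wrist_force: [0.5, -0.1, 0.6]
opening: 0.0852
```

```bash
python3 -c "
from h import *
grab('wrist','w2'); grab('side','sd2'); plan(.595,.327,.107,-10)
import cv2
cv2.imwrite('pics/sd2c.png',cv2.resize(cv2.imread('pics/sd2.png')[100:340,130:370],None,fx=2.4,fy=2.4))
"
```

```text
t 2.1 pos [0.5965 0.3257 0.1931] yaw -10.2 j [ 0.42  0.22  1.63 -0.    1.29  0.6 ] open 0.0858 F [ 0.7 -0.2  0.8]
  travel [ 0.8 -2.  86. ] ang [ 0.2 -0.1 -0.2] rows 2.1
```

View pics/w2.png

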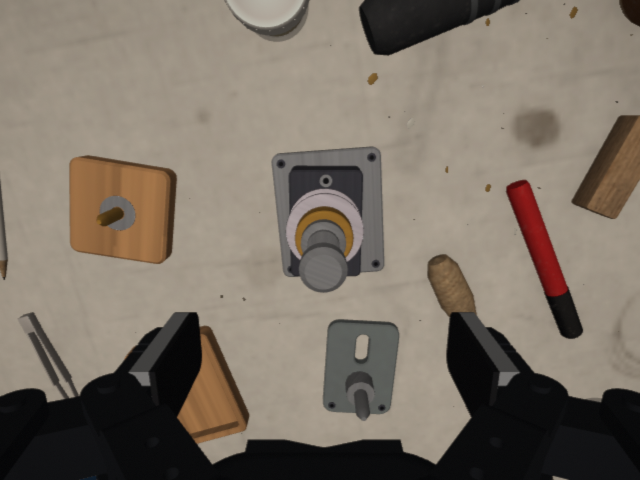

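View pics/sd2c.png

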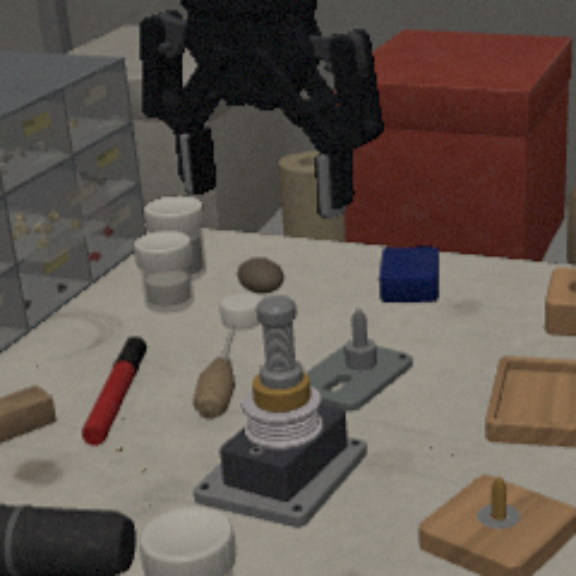

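The driver is centred between the jaws, with its head at about (323,268) in w2. I'll measure the stack pieces again from this picture.

```bash
python3 - <<'E'
from h import *
its=[("drv",.595,.327,.128),("ring",.595,.327,.074),("pul",.595,.327,.060),("blk",.595,.327,.038),("pin",.445,.355,.018)]
cv2.imwrite("pics/q2.png",np.vstack([np.hstack([cv2.resize(oo(s,n+s,*a,h=.06 if n=='blk' else .03),(260,260)) for n,*a in x]) for s,x in (("w2",its[:3]),("w2",its[3:]+its[:1]))]))
for s in ("w2","sd2"):
    P=cloud(s).reshape(-1,3)
    m=(abs(P[:,2]-.128)<.003)&(np.hypot(P[:,0]-.595,P[:,1]-.327)<.02); q=P[m]; print(s,"drv",len(q),q.mean(0).round(4))
E
```

```text
w2 drv 1578 [0.5955 0.3257 0.127 ]
sd2 drv 103 [0.5949 0.3296 0.1277]
```

View pics/q2.png

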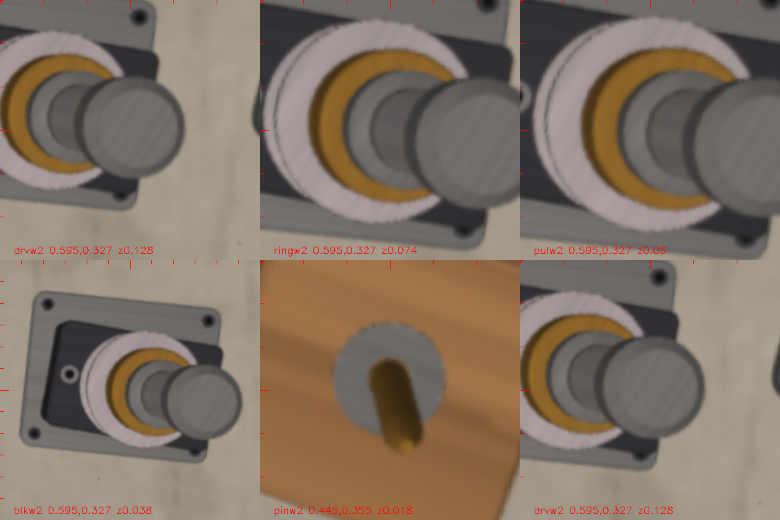

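drive_tool(angular=[[0, 0, 0], [0, 0, 0], [0, 0, 0], [0, 0, 0], [0, 0, 0], [0, 0, 0], [0, 0, 0], [0, 0, 0], [0, 0, 0], [0, 0, 0], [0, 0, 0], [0, 0, 0]], travel=[[0, -1, 40], [1, -1, 70], [1, -1, 83], [1, -1, 83], [1, -1, 83], [1, -1, 83], [1, -1, 83], [1, -1, 83], [1, -1, 83], [1, -1, 83], [1, -1, 83], [1, -1, 83]], claw=[1, 1, 1, 1, -1, -1, -1, -1, -1, -1, -1, -1], squeeze=40)

```text
t: 3.1
eef_pos: [0.5963, 0.3271, 0.109]
eef_rot: [0.0, 0.767, 0.642, 0.001]
wrist_force: [-0.8, -0.8, 5.3]
opening: 0.0222
```

```bash
python3 -c "
from h import *
grab('wrist','w3'); grab('side','sd3'); plan(.595,.327,.20,-10)
import cv2
cv2.imwrite('pics/w3c.png',np.hstack([cv2.imread('pics/w3.png')[200:480,200:460],cv2.resize(cv2.imread('pics/sd3.png')[180:320,180:310],(260,280))]))
"
```

```text
t 3.2 pos [0.5963 0.3271 0.109 ] yaw -10.2 j [0.42 0.3  1.69 0.   1.16 0.6 ] open 0.0224 F [-0.5 -0.8  4.6]
  travel [ -0.2  -1.1 -91. ] ang [ 0.1 -0.1 -0.2] rows 2.2
```

View pics/w3c.png

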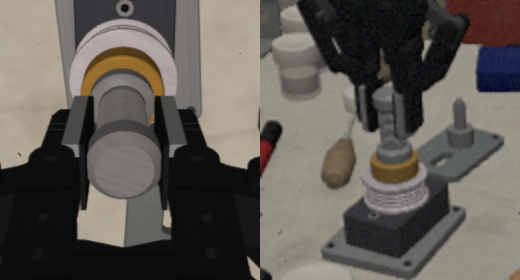

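The jaws have closed on the driver at 22 mm, on the head. I lift it straight up, then check it.

drive_tool(angular=[[0, 0, 0], [0, 0, 0], [0, 0, 0], [0, 0, 0], [0, 0, 0], [0, 0, 0]], travel=[[0, 0, -6], [0, 0, -20], [0, 0, -55], [0, 0, -80], [0, 0, -80], [0, 0, -80]], claw=[-1, -1, -1, -1, -1, -1])

```text
t: 3.7
eef_pos: [0.5967, 0.3271, 0.1905]
eef_rot: [0.001, 0.767, 0.642, 0.002]
wrist_force: [-0.7, 0.1, -1.9]
opening: 0.0225
```

```bash
python3 -c "
from h import *
grab('wrist','w4'); grab('side','sd4'); plan(.4487,.0405,.19,-10)
import cv2
cv2.imwrite('pics/w4c.png',np.hstack([cv2.imread('pics/w4.png')[200:480,200:460],cv2.resize(cv2.imread('pics/sd4.png')[110:330,170:374],(260,280))]))
"
```

```text
t 3.8 pos [0.5948 0.3262 0.1863] yaw -10.2 j [ 0.42  0.23  1.63 -0.    1.28  0.6 ] open 0.0224 F [ 0.5 -0.5 -1.7]
  travel [-307.1  -93.3   -3.3] ang [-0.1  0.1 -0.2] rows 7.7
```

View pics/w4c.png

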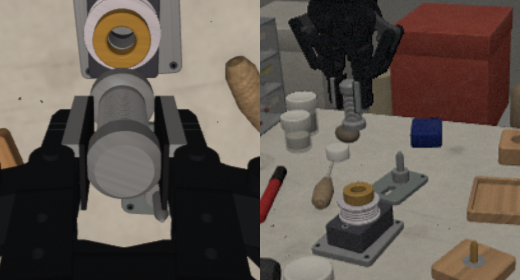

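The driver hangs upright in the jaws and the ring stayed on the pulley. I carry the driver over the holder.

drive_tool(angular=[[0, 0, 0], [0, 0, 0], [0, 0, 0], [0, 0, 0], [0, 0, 0], [0, 0, 0], [0, 0, 0], [0, 0, 0], [0, 0, 0], [0, 0, 0]], travel=[[-307, -93, 30], [-307, -93, 30], [-307, -93, 30], [-307, -93, 30], [-307, -93, 30], [-307, -93, 30], [-307, -93, 30], [-307, -93, 30], [-307, -93, 30], [-307, -93, 30]], claw=[-1, -1, -1, -1, -1, -1, -1, -1, -1, -1])

```text
t: 4.63
eef_pos: [0.4478, 0.0398, 0.1552]
eef_rot: [-0.001, 0.768, 0.64, -0.001]
wrist_force: [0.1, -0.1, -1.6]
opening: 0.0225
```

```bash
python3 -c "
from h import *
grab('wrist','w5'); grab('side','sd5');grab('scene','sc5'); plan(.4487,.0405,.060,-10)
import cv2
cv2.imwrite('pics/w5c.png',np.hstack([cv2.imread('pics/w5.png')[200:480,200:460],cv2.resize(cv2.imread('pics/sd5.png')[110:330,270:474],(260,280)),cv2.resize(cv2.imread('pics/sc5.png')[100:260,320:468],(260,280))]))
its=[('holder',.45,.04,.03),('ring',.595,.327,.074),('pul',.595,.327,.060)]
cv2.imwrite('pics/q5.png',np.hstack([cv2.resize(oo(s,n+s,*a,h=.04),(260,260)) for s,(n,*a) in zip(('w5','w4','w4'),its)]))
"
```

```text
t 4.78 pos [0.4497 0.0414 0.1567] yaw -10.1 j [-0.03 -0.26  2.17  0.    1.24  0.15] open 0.0225 F [ 0.3 -1.  -0.9]
  travel [-1.1 -0.7 96.7] ang [-0.1 -0.  -0.1] rows 2.3
```

View pics/w5c.png

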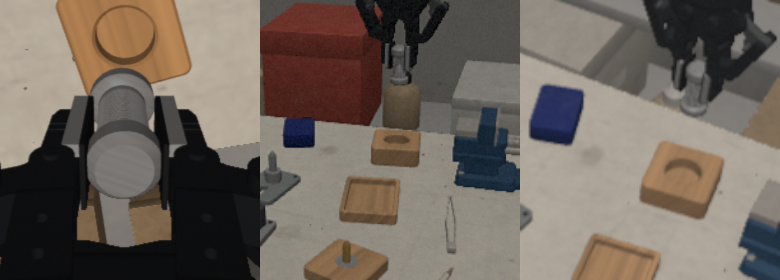

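View pics/q5.png

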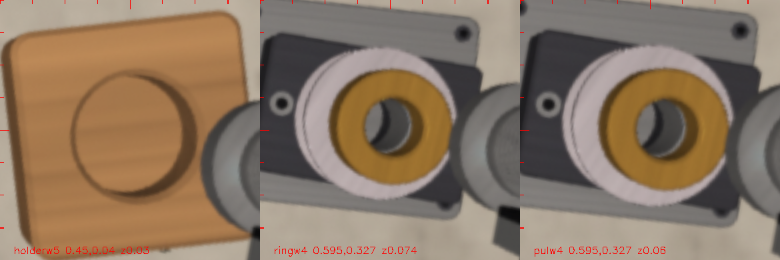

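The bore is at (.4485,.040) and the driver is right above it. Lowering.

drive_tool(angular=[[0, 0, 0], [0, 0, 0], [0, 0, 0], [0, 0, 0], [0, 0, 0], [0, 0, 0], [0, 0, 0]], travel=[[-1, -1, 35], [-1, -1, 65], [-1, -1, 85], [-1, -1, 95], [-1, -1, 102], [-1, -1, 105], [-1, -1, 105]], claw=[-1, -1, -1, -1, -1, -1, -1])

```text
t: 5.37
eef_pos: [0.4491, 0.0404, 0.0526]
eef_rot: [0.0, 0.767, 0.642, 0.0]
wrist_force: [-0.2, 0.5, -0.5]
opening: 0.0228
```

```bash
python3 -c "
from h import *
grab('scene','sc6'); plan(.4487,.0405,.049,-10)
import cv2
cv2.imwrite('pics/w6c.png',np.hstack([cv2.resize(cv2.imread('pics/sc6.png')[100:260,320:468],(520,560))]))
"
```

```text
t 5.42 pos [0.4495 0.0403 0.0533] yaw -10.2 j [-0.03 -0.12  2.24  0.    1.02  0.15] open 0.0225 F [ 0.1 -0.7 -1.6]
  travel [ 0.  -0.8  4.3] ang [ 0.1 -0.  -0.2] rows 0.1
```

View pics/w6c.png

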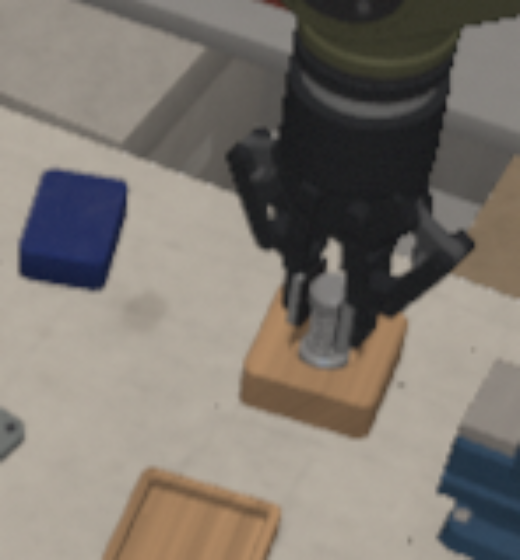

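drive_tool(angular=[[0, 0, 0], [0, 0, 0], [0, 0, 0]], travel=[[0, 0, 2], [0, 0, 3.5], [0, 0, 4]], claw=[-1, -1, -1])

```text
t: 5.67
eef_pos: [0.4491, 0.04, 0.049]
eef_rot: [0.001, 0.767, 0.642, 0.001]
wrist_force: [-0.6, -0.7, 3.7]
opening: 0.0224
```

Contact at the expected floor height. I release and rise.

drive_tool(angular=[[0, 0, 0], [0, 0, 0], [0, 0, 0], [0, 0, 0], [0, 0, 0], [0, 0, 0], [0, 0, 0], [0, 0, 0], [0, 0, 0], [0, 0, 0]], travel=[[0, 0, 0], [0, 0, 0], [0, 0, 0], [0, 0, 0], [0, 0, 0], [0, 0, -30], [0, 0, -70], [0, 0, -110], [0, 0, -110], [0, 0, -110]], claw=[1, 1, 1, 1, 1, 1, 1, 1, 1, 1])

```text
t: 6.5
eef_pos: [0.4507, 0.04, 0.1619]
eef_rot: [0.002, 0.767, 0.642, 0.003]
wrist_force: [-0.2, 1.0, -0.0]
opening: 0.0854
```

```bash
python3 -c "
from h import *
grab('scene','sc7'); grab('wrist','w7'); plan(.596,.326,.15,-10)
import cv2
cv2.imwrite('pics/w7c.png',np.hstack([cv2.resize(cv2.imread('pics/sc7.png')[130:230,350:450],(400,400)),oo('sc7','h',.4487,.0405,.068,h=.05)[:400]]) if 0 else np.hstack([cv2.resize(cv2.imread('pics/sc7.png')[130:230,350:450],(390,390)),cv2.resize(cv2.imread('pics/w7.png')[200:460,190:450],(390,390))]))
P=cloud('sc7').reshape(-1,3);m=(np.hypot(P[:,0]-.4487,P[:,1]-.0405)<.03)&(P[:,2]>.055)&(P[:,2]<.08);print(np.percentile(P[m][:,2],[50,90,98]))
m=m&(P[:,2]>.064);print(P[m].mean(0))
"
```

```text
t 6.6 pos [0.4481 0.0401 0.1578] yaw -10.2 j [-0.03 -0.27  2.17 -0.    1.24  0.15] open 0.085 F [-0.1 -0.1 -0.1]
  travel [307.6  95.    7.7] ang [-0.   0.  -0.2] rows 7.7
[0.06622376 0.06859923 0.0697151 ]
[0.44890803 0.04168218 0.06715014]
```

View pics/w7c.png

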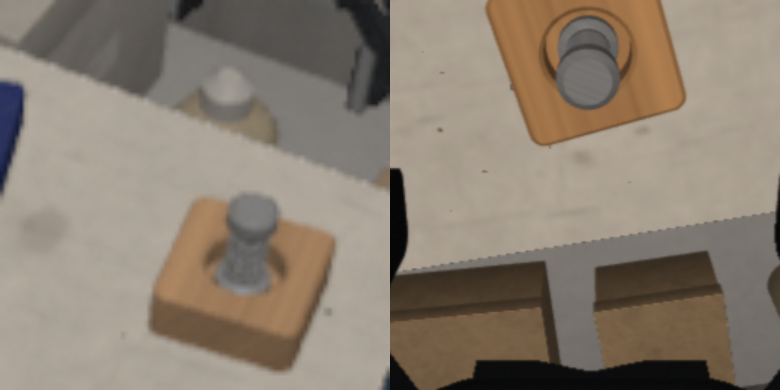

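The driver stands in its bore with its head top at 68 mm, as expected. On to the ring.

drive_tool(angular=[[0, 0, 0], [0, 0, 0], [0, 0, 0], [0, 0, 0], [0, 0, 0], [0, 0, 0], [0, 0, 0], [0, 0, 0], [0, 0, 0], [0, 0, 0], [0, 0, 0]], travel=[[308, 95, 8], [308, 95, 8], [308, 95, 8], [308, 95, 8], [308, 95, 8], [308, 95, 8], [308, 95, 8], [308, 95, 8], [308, 95, 8], [308, 95, 8], [308, 95, 8]], claw=[1, 1, 1, 1, 1, 1, 1, 1, 1, 1, 1])

```text
t: 7.52
eef_pos: [0.5952, 0.3256, 0.1477]
eef_rot: [-0.0, 0.767, 0.642, -0.002]
wrist_force: [0.2, -0.5, 0.3]
opening: 0.0852
```

```bash
python3 -c "
from h import *
grab('wrist','w8'); plan(.596,.3265,.0765,-10)
its=[('ring',.595,.327,.074),('pul',.595,.327,.060)]
cv2.imwrite('pics/q8.png',np.hstack([oo('w8',n,*a,h=.04) for (n,*a) in its]))
"
```

```text
t 7.57 pos [0.5954 0.3252 0.1485] yaw -10.2 j [ 0.42  0.26  1.66 -0.    1.22  0.6 ] open 0.0856 F [-1.   0.5  0.3]
  travel [ 1.6  0.6 71.9] ang [-0.2  0.1 -0.2] rows 1.7
```

View pics/q8.png

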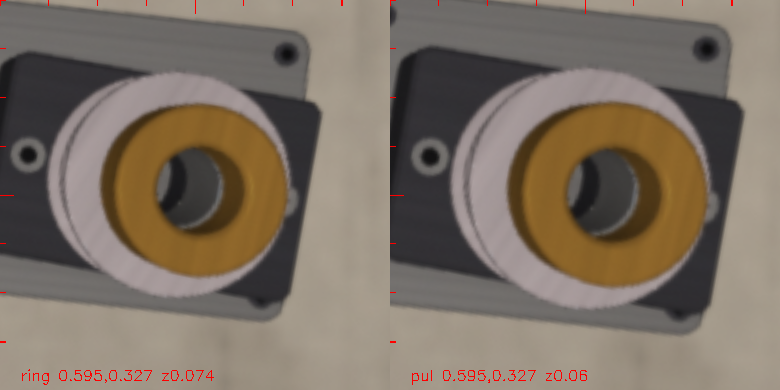

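drive_tool(angular=[[0, 0, 0], [0, 0, 0], [0, 0, 0], [0, 0, 0], [0, 0, 0], [0, 0, 0], [0, 0, 0], [0, 0, 0], [0, 0, 0], [0, 0, 0], [0, 0, 0]], travel=[[1, 1, 35], [1, 1, 60], [1, 1, 71], [1, 1, 71], [1, 1, 71], [1, 1, 71], [1, 1, 71], [1, 1, 71], [1, 1, 71], [1, 1, 71], [1, 1, 71]], claw=[1, 1, 1, 1, -1, -1, -1, -1, -1, -1, -1])

```text
t: 8.48
eef_pos: [0.5988, 0.3278, 0.0817]
eef_rot: [0.0, 0.767, 0.642, 0.002]
wrist_force: [-1.1, -0.4, 6.2]
opening: 0.0329
```

```bash
python3 -c "
from h import *
grab('side','sd9'); plan(.596,.326,.15,-10)
cv2.imwrite('pics/sd9c.png',cv2.resize(cv2.imread('pics/sd9.png')[180:320,180:310],None,fx=4,fy=4))
"
```

```text
t 8.53 pos [0.5988 0.3278 0.0817] yaw -10.2 j [ 0.42  0.33  1.69 -0.    1.11  0.6 ] open 0.033 F [-0.9 -0.3  6.4]
  travel [ -2.2  -2.3 -68.3] ang [ 0.2 -0.1 -0.2] rows 1.6
```

View pics/sd9c.png

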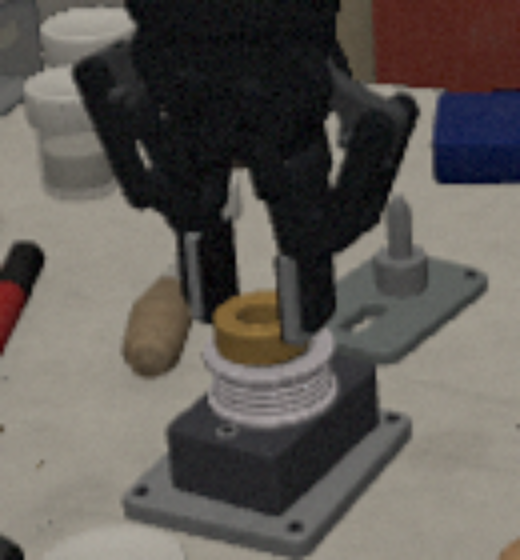

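The ring is gripped with the opening reading 33 mm, and the tips stay above the pulley. I lift it gently and check.

drive_tool(angular=[[0, 0, 0], [0, 0, 0], [0, 0, 0], [0, 0, 0], [0, 0, 0], [0, 0, 0]], travel=[[0, 0, -4], [0, 0, -12], [0, 0, -30], [0, 0, -50], [0, 0, -50], [0, 0, -50]], claw=[-1, -1, -1, -1, -1, -1])

```text
t: 9.03
eef_pos: [0.5985, 0.3276, 0.131]
eef_rot: [0.0, 0.767, 0.642, 0.002]
wrist_force: [-0.3, 0.2, -0.8]
opening: 0.0327
```

```bash
python3 -c "
from h import *
grab('side','sd10');grab('wrist','w10'); plan(.4478,.356,.11,-10)
cv2.imwrite('pics/sd10c.png',np.hstack([cv2.resize(cv2.imread('pics/sd10.png')[140:300,180:310],(390,480)),cv2.imread('pics/w10.png')[:,140:530]]))
"
```

```text
t 9.13 pos [0.5969 0.3269 0.128 ] yaw -10.2 j [ 0.42  0.28  1.67 -0.    1.19  0.6 ] open 0.0324 F [ 0.9 -0.2 -1.4]
  travel [   2.2 -151.9   18.3] ang [-0.1  0.1 -0.2] rows 3.7
```

View pics/sd10c.png

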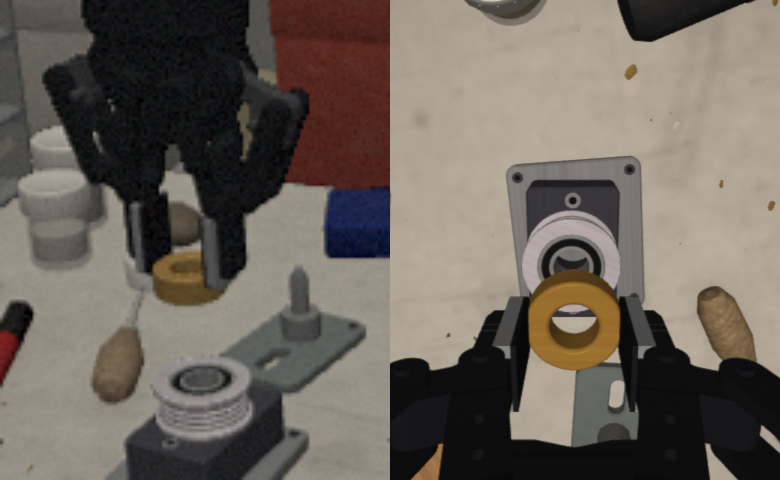

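The ring hangs level, gripped by the lower part of the pads. I go over the pin.

drive_tool(angular=[[0, 0, 0], [0, 0, 0], [0, 0, 0], [0, 0, 0], [0, 0, 0], [0, 0, 0], [0, 0, 0]], travel=[[2, -152, 35], [2, -152, 35], [2, -152, 35], [2, -152, 35], [2, -152, 35], [2, -152, 35], [2, -152, 35]], claw=[-1, -1, -1, -1, -1, -1, -1])

```text
t: 9.72
eef_pos: [0.4485, 0.356, 0.0938]
eef_rot: [0.0, 0.767, 0.642, -0.0]
wrist_force: [0.4, 0.2, 0.1]
opening: 0.033
```

```bash
python3 -c "
from h import *
grab('wrist','w11');grab('side','sd11'); grab('scene','sc11');plan(.4478,.356,.08,-10)
its=[('pin',.448,.356,.018),('ringtop',.448,.356,.091+.0),('pintip',.448,.356,.045)]
cv2.imwrite('pics/q11.png',np.vstack([np.hstack([cv2.resize(oo(s,n+s,*a,h=.04),(260,260)) for (n,*a) in its]) for s in ('w11','sd11')]))
for s in ('w11','sd11','sc11'):
    P=cloud(s).reshape(-1,3);m=(np.hypot(P[:,0]-.448,P[:,1]-.356)<.03);Q=P[m];m=(Q[:,2]>.076)&(Q[:,2]<.085)
    print(s,np.histogram(Q[:,2],bins=np.arange(.04,.11,.005)))
"
```

```text
t 9.87 pos [0.4499 0.3561 0.0948] yaw -10.3 j [ 0.58  0.1   1.95 -0.    1.1   0.76] open 0.0329 F [-0.1 -0.4 -1.5]
  travel [-0.5 -2.1 14.8] ang [ 0.1 -0.  -0.3] rows 0.4
w11 (array([   1,    0,    0,    0,    0,    0,  337,  717, 2230, 3994,  651,
        699,  817,  901]), array([0.04 , 0.045, 0.05 , 0.055, 0.06 , 0.065, 0.07 , 0.075, 0.08 ,
       0.085, 0.09 , 0.095, 0.1  , 0.105, 0.11 ]))
sd11 (array([ 19,   3,   0,   0,   0,   0,  14,  96, 119, 241,  83,  81,  90,
        81]), array([0.04 , 0.045, 0.05 , 0.055, 0.06 , 0.065, 0.07 , 0.075, 0.08 ,
       0.085, 0.09 , 0.095, 0.1  , 0.105, 0.11 ]))
sc11 (array([ 16,   2,   0,   0,   0,   0,  15,  51,  71, 185,  42,  48,  49,
        45]), array([0.04 , 0.045, 0.05 , 0.055, 0.06 , 0.065, 0.07 , 0.075, 0.08 ,
       0.085, 0.09 , 0.095, 0.1  , 0.105, 0.11 ]))
```

View pics/q11.png

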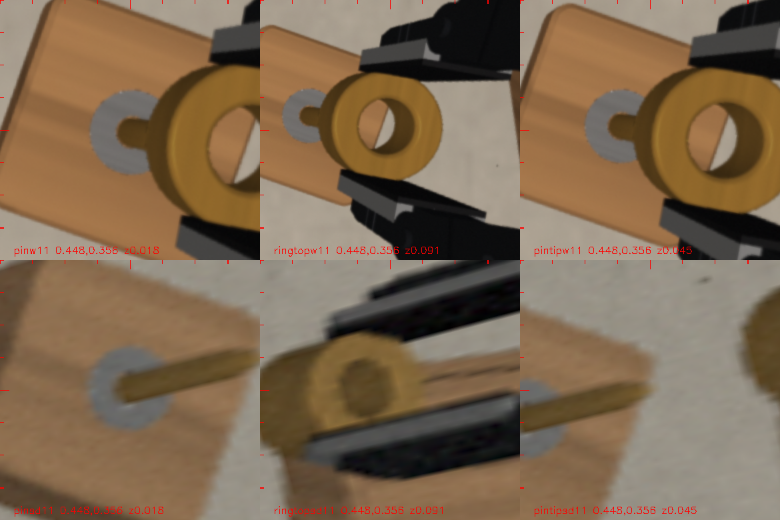

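View pics/w11.png

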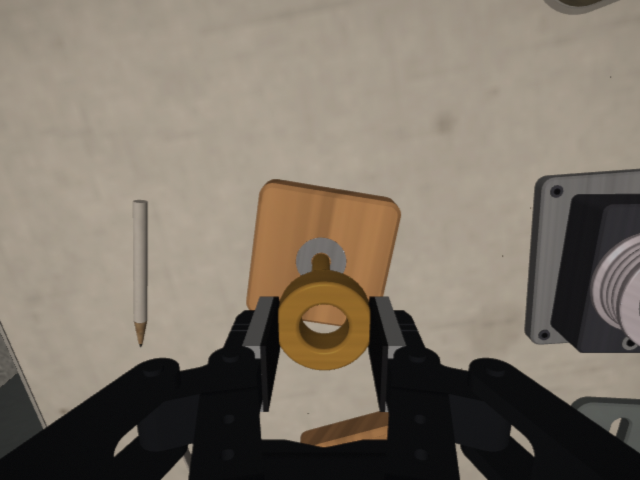

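The ring and pin coincide within 1–2 mm in both views. Lowering.

drive_tool(angular=[[0, 0, 0], [0, 0, 0], [0, 0, 0], [0, 0, 0], [0, 0, 0], [0, 0, 0], [0, 0, 0], [0, 0, 0]], travel=[[0, -1.5, 10], [0, -1.5, 22], [0, -1.5, 34], [0, -1.5, 44], [0, -1.5, 51], [0, -1.5, 55], [0, -1.5, 57], [0, -1.5, 57]], claw=[-1, -1, -1, -1, -1, -1, -1, -1])

```text
t: 10.53
eef_pos: [0.4463, 0.3558, 0.0395]
eef_rot: [-0.0, 0.767, 0.642, -0.003]
wrist_force: [-10.6, -8.1, 20.6]
opening: 0.0328
```

```bash
python3 -c "
from h import *
grab('side','sd12');plan(.4478,.356,.0395,-10)
cv2.imwrite('pics/sd12c.png',cv2.resize(cv2.imread('pics/sd12.png')[220:380,260:420],None,fx=3.5,fy=3.5))
"
```

```text
t 10.58 pos [0.4463 0.3558 0.0396] yaw -10.2 j [ 0.58  0.17  1.97 -0.    1.    0.76] open 0.0331 F [-9.4 -8.  19.6]
  travel [0.4 1.4 0.1] ang [-0.2  0.2 -0.2] rows 0.0
```

View pics/sd12c.png

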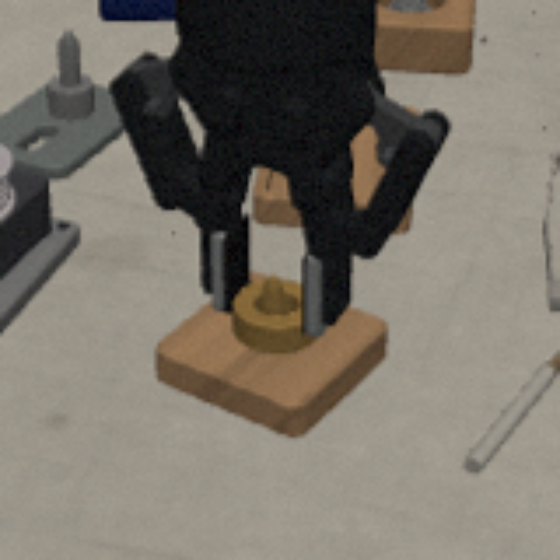

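The ring is down around the pin. I ease off, open and rise.

drive_tool(angular=[[0, 0, 0], [0, 0, 0], [0, 0, 0], [0, 0, 0], [0, 0, 0], [0, 0, 0], [0, 0, 0], [0, 0, 0], [0, 0, 0], [0, 0, 0], [0, 0, 0]], travel=[[0, 0, -1.5], [0, 0, -1.5], [0, 0, -1.5], [0, 0, -1.5], [0, 0, -1.5], [0, 0, -1.5], [0, 0, -30], [0, 0, -70], [0, 0, -110], [0, 0, -110], [0, 0, -110]], claw=[-1, 1, 1, 1, 1, 1, 1, 1, 1, 1, 1])

```text
t: 11.5
eef_pos: [0.4489, 0.3577, 0.1512]
eef_rot: [0.0, 0.767, 0.642, 0.004]
wrist_force: [-1.3, 0.4, -0.2]
opening: 0.0854
```

```bash
python3 -c "
from h import *
grab('side','sd13');grab('wrist','w13');plan(.5963,.3266,.13,-10)
cv2.imwrite('pics/sd13c.png',np.hstack([cv2.resize(cv2.imread('pics/sd13.png')[260:380,280:400],(390,390)),oo('w13','ring',.448,.356,.032)]))
P=cloud('sd13').reshape(-1,3);m=(np.hypot(P[:,0]-.448,P[:,1]-.36)<.022)&(P[:,2]>.025)&(P[:,2]<.037);print(np.percentile(P[m][:,2],[50,75,90]))
"
```

```text
t 11.6 pos [0.4465 0.3561 0.1466] yaw -10.2 j [0.58 0.03 1.92 0.   1.19 0.76] open 0.0855 F [-0.5  0.6 -1.4]
  travel [ -2.5 152.6  16.5] ang [-0.   0.  -0.2] rows 3.7
[0.03171979 0.03247506 0.03302488]
```

View pics/sd13c.png

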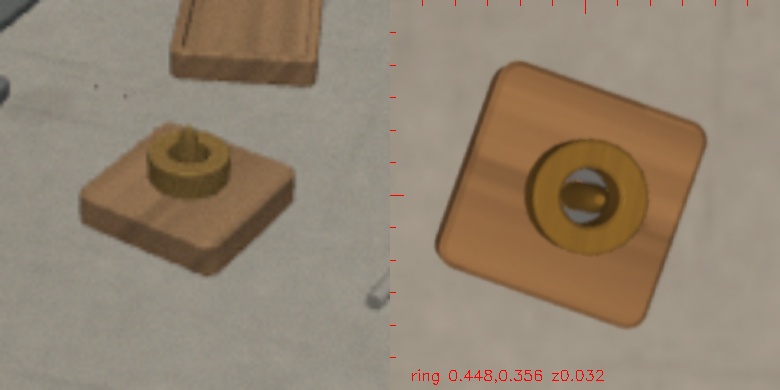

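The ring is seated with its top at 32 mm. Pulley next.

drive_tool(angular=[[0, 0, 0], [0, 0, 0], [0, 0, 0], [0, 0, 0], [0, 0, 0], [0, 0, 0], [0, 0, 0]], travel=[[-2, 152, 20], [-2, 152, 20], [-2, 152, 20], [-2, 152, 20], [-2, 152, 20], [-2, 152, 20], [-2, 152, 20]], claw=[1, 1, 1, 1, 1, 1, 1])

```text
t: 12.18
eef_pos: [0.5947, 0.327, 0.1248]
eef_rot: [-0.001, 0.767, 0.641, -0.002]
wrist_force: [-0.4, 0.0, 0.1]
opening: 0.0856
```

```bash
python3 -c "
from h import *
grab('wrist','w14');plan(.5963,.3266,.0565,-10)
cv2.imwrite('pics/q14.png',np.hstack([oo('w14','pul',.595,.327,.06,h=.04),oo('w14','blk',.597,.326,.038,h=.05)]))
"
```

```text
t 12.23 pos [0.5945 0.3274 0.1256] yaw -10.2 j [0.42 0.28 1.68 0.   1.19 0.6 ] open 0.0853 F [ 0.4 -0.3  0.5]
  travel [-0.4  2.1 69.1] ang [-0.2  0.1 -0.2] rows 1.7
```

View pics/q14.png

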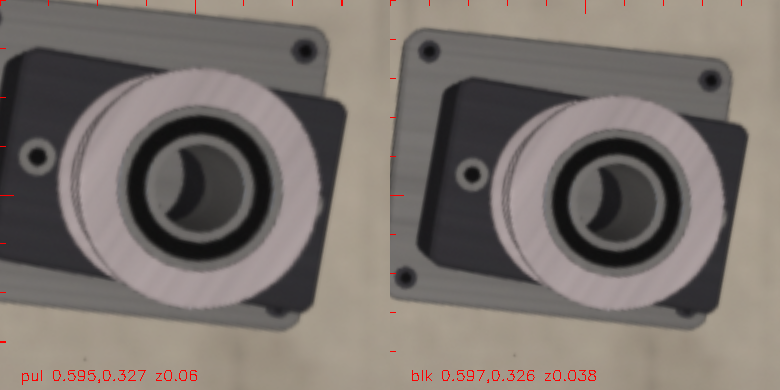

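drive_tool(angular=[[0, 0, 0], [0, 0, 0], [0, 0, 0], [0, 0, 0], [0, 0, 0], [0, 0, 0], [0, 0, 0], [0, 0, 0], [0, 0, 0], [0, 0, 0]], travel=[[-1, 2, 35], [-1, 2, 60], [-1, 2, 69], [-1, 2, 69], [-1, 2, 69], [-1, 2, 69], [-1, 2, 69], [-1, 2, 69], [-1, 2, 69], [-1, 2, 69]], claw=[1, 1, 1, 1, -1, -1, -1, -1, -1, -1])

```text
t: 13.07
eef_pos: [0.5994, 0.327, 0.0614]
eef_rot: [0.0, 0.767, 0.642, 0.002]
wrist_force: [-2.2, 0.2, 6.1]
opening: 0.0479
```

```bash
python3 -c "
from h import *
grab('side','sd15'); plan(.5963,.3266,.15,-10)
cv2.imwrite('pics/sd15c.png',cv2.resize(cv2.imread('pics/sd15.png')[190:320,190:310],None,fx=4.5,fy=4.5))
"
```

```text
t 13.12 pos [0.5993 0.3271 0.0613] yaw -10.2 j [0.42 0.36 1.7  0.   1.08 0.6 ] open 0.0479 F [-1.9 -0.4  6.6]
  travel [ -0.8  -2.6 -88.7] ang [ 0.2 -0.2 -0.2] rows 2.1
```

View pics/sd15c.png

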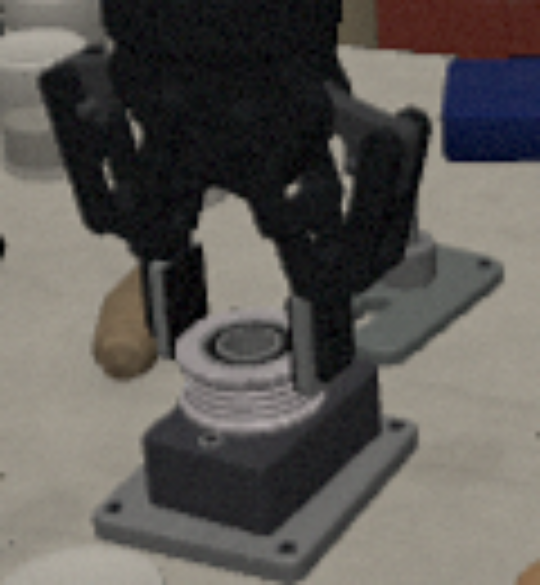

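The pulley is gripped at 48 mm, with the tips above the block. I lift it gently.

drive_tool(angular=[[0, 0, 0], [0, 0, 0], [0, 0, 0], [0, 0, 0], [0, 0, 0], [0, 0, 0]], travel=[[0, 0, -4], [0, 0, -12], [0, 0, -30], [0, 0, -55], [0, 0, -60], [0, 0, -60]], claw=[-1, -1, -1, -1, -1, -1])

```text
t: 13.62
eef_pos: [0.5998, 0.3268, 0.1217]
eef_rot: [0.001, 0.767, 0.641, 0.003]
wrist_force: [0.4, 0.1, -0.9]
opening: 0.0475
```

```bash
python3 -c "
from h import *
grab('side','sd16');grab('wrist','w16'); plan(.6005,.176,.12,-10)
cv2.imwrite('pics/sd16c.png',np.hstack([cv2.resize(cv2.imread('pics/sd16.png')[150:310,180:310],(390,480)),cv2.imread('pics/w16.png')[:,140:530]]))
"
```

```text
t 13.72 pos [0.5977 0.326  0.1178] yaw -10.2 j [ 0.42  0.29  1.68 -0.    1.17  0.6 ] open 0.0479 F [ 0.8  0.6 -1.4]
  travel [-147.1   29.3   -2.2] ang [-0.   0.  -0.2] rows 3.6
```

View pics/sd16c.png

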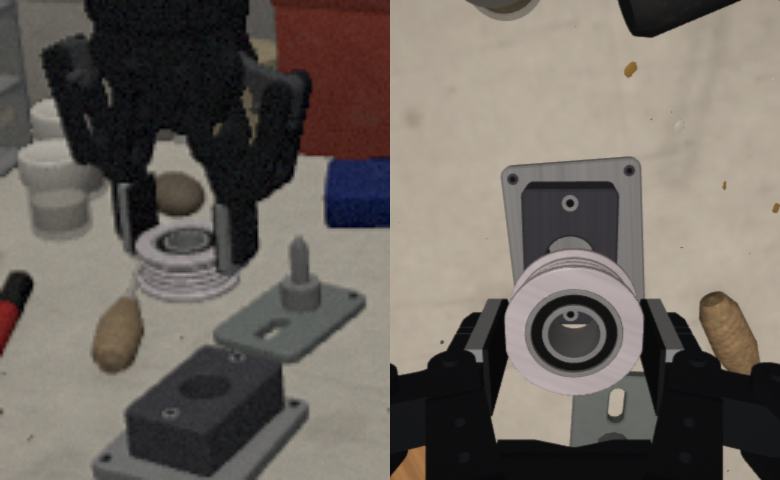

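The pulley hangs level. I go above the spindle and check the alignment from the fixed cameras.

drive_tool(angular=[[0, 0, 0], [0, 0, 0], [0, 0, 0], [0, 0, 0], [0, 0, 0], [0, 0, 0], [0, 0, 0]], travel=[[-147, 29, 18], [-147, 29, 18], [-147, 29, 18], [-147, 29, 18], [-147, 29, 18], [-147, 29, 18], [-147, 29, 18]], claw=[-1, -1, -1, -1, -1, -1, -1])

```text
t: 14.3
eef_pos: [0.5998, 0.1764, 0.099]
eef_rot: [-0.001, 0.767, 0.641, -0.001]
wrist_force: [0.0, 0.1, -1.7]
opening: 0.0478
```

```bash
python3 -c "
from h import *
grab('wrist','w17');grab('side','sd17'); grab('scene','sc17');plan(.6003,.1758,.047,-10)
cv2.imwrite('pics/c17.png',np.hstack([cv2.resize(cv2.imread('pics/sd17.png')[180:300,220:340],(390,390),interpolation=cv2.INTER_CUBIC),cv2.resize(cv2.imread('pics/sc17.png')[150:270,240:360],(390,390),interpolation=cv2.INTER_CUBIC)]))
for s in ('w17','sd17','sc17'):
    P=cloud(s).reshape(-1,3);Q=P[np.hypot(P[:,0]-.6,P[:,1]-.176)<.03]
    print(s,np.histogram(Q[:,2],bins=np.arange(.05,.12,.005))[0]); Q=Q[(Q[:,2]>.096)&(Q[:,2]<.106)]; print(np.median(Q[:,2]))
its=[('pul',.6,.176,.1),('br',.6,.176,.008)]
cv2.imwrite('pics/q17.png',np.vstack([np.hstack([cv2.resize(oo(s,n+s,*a,h=.05),(300,300)) for (n,*a) in its]) for s in ('w17','sc17')]))
"
```

```text
t 14.45 pos [0.6003 0.1775 0.1   ] yaw -10.1 j [0.2  0.2  1.82 0.   1.12 0.38] open 0.0478 F [-0.7 -0.7 -1.6]
  travel [-1.7  0.3 53. ] ang [-0.  -0.  -0.1] rows 1.3
w17 [    0     0     0     0     7  1520   751   417   808 12945   517   594
   650]
0.09701046111127078
sd17 [ 13   0   0   0   0  45  93  64  71 248  33  28  31]
0.09862986062434864
sc17 [  3   0   0   0   0  49  75  58  50 306  40  27  29]
0.09808611778780288
```

View pics/c17.png

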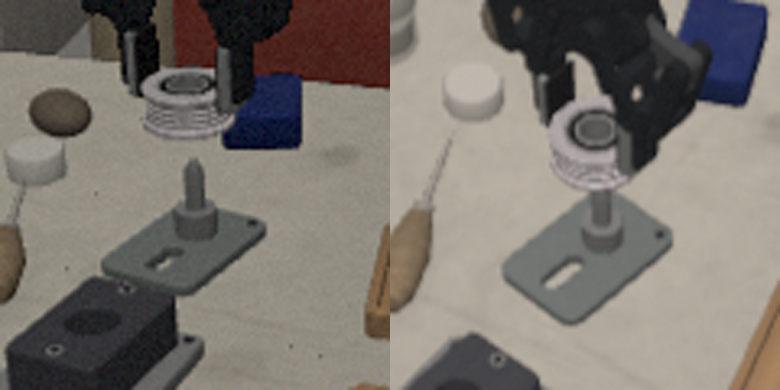

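View pics/q17.png

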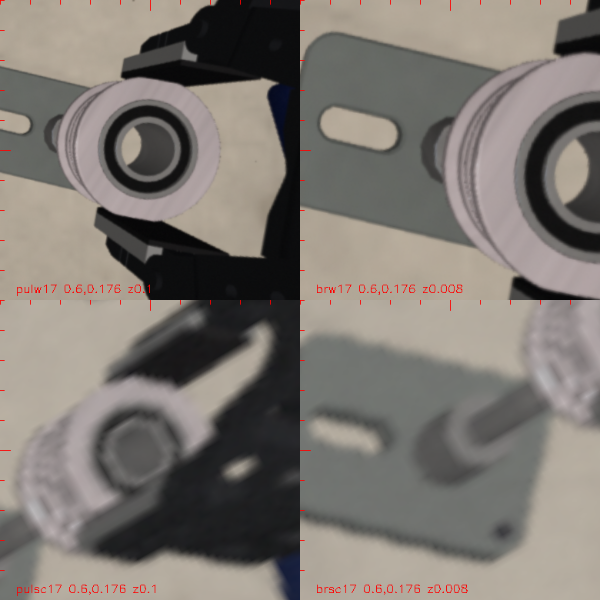

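View pics/w17.png

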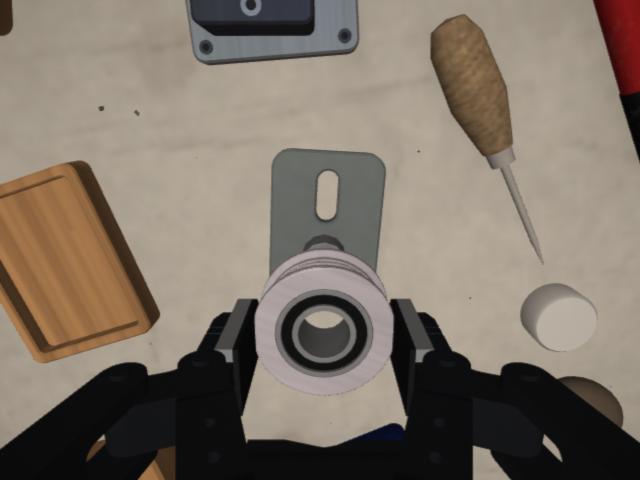

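The pulley underside is at 75.5 mm. Corrected for each camera's bias, it needs about −2 mm along tool x. Lowering in stages.

drive_tool(angular=[[0, 0, 0], [0, 0, 0], [0, 0, 0], [0, 0, 0], [0, 0, 0], [0, 0, 0], [0, 0, 0]], travel=[[-2, 0, 6], [-2, 0, 12], [-2, 0, 18], [-2, 0, 25], [-2, 0, 32], [-2, 0, 38], [-2, 0, 42]], claw=[-1, -1, -1, -1, -1, -1, -1])

```text
t: 15.03
eef_pos: [0.5995, 0.1742, 0.0569]
eef_rot: [-0.0, 0.767, 0.642, -0.001]
wrist_force: [-0.1, -0.1, -1.9]
opening: 0.0476
```

```bash
python3 -c "
from h import *
grab('wrist','w18');grab('side','sd18');plan(.6003,.1758,.0485,-10)
cv2.imwrite('pics/c18.png',np.hstack([cv2.resize(cv2.imread('pics/sd18.png')[180:300,220:340],(390,390),interpolation=cv2.INTER_CUBIC),cv2.resize(cv2.imread('pics/w18.png')[220:415,225:420],(390,390),interpolation=cv2.INTER_CUBIC)]))
"
```

```text
t 15.13 pos [0.5994 0.1742 0.0569] yaw -10.2 j [ 0.2   0.25  1.84 -0.    1.05  0.37] open 0.0478 F [-0.3 -0.4 -1.2]
  travel [1.8 0.6 8.4] ang [-0.1  0.  -0.2] rows 0.2
```

View pics/c18.png

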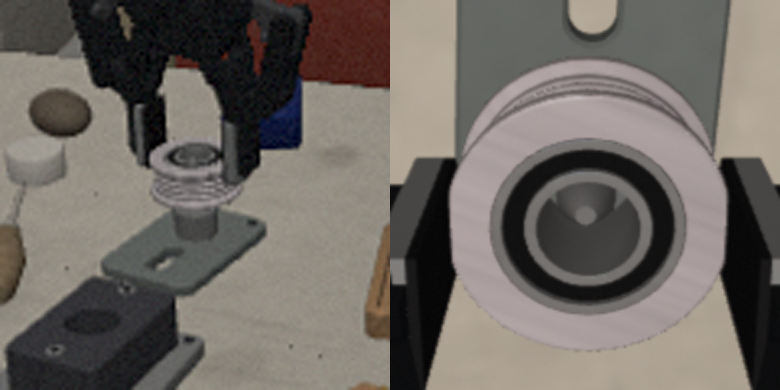

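The spindle is inside the bore, with no side force. Down to the shoulder.

drive_tool(angular=[[0, 0, 0], [0, 0, 0], [0, 0, 0], [0, 0, 0], [0, 0, 0]], travel=[[0.5, 0, 4], [1, 0, 7], [1, 0, 9], [1, 0, 10], [1, 0, 10]], claw=[-1, -1, -1, -1, -1])

```text
t: 15.55
eef_pos: [0.6002, 0.1753, 0.0481]
eef_rot: [-0.0, 0.767, 0.642, -0.0]
wrist_force: [0.2, 0.2, -1.2]
opening: 0.048
```

drive_tool(angular=[[0, 0, 0], [0, 0, 0], [0, 0, 0]], travel=[[0, 0, 1.5], [0, 0, 2.5], [0, 0, 2.5]], claw=[-1, -1, -1])

```text
t: 15.8
eef_pos: [0.6007, 0.1754, 0.0473]
eef_rot: [0.0, 0.767, 0.642, 0.0]
wrist_force: [-3.6, -1.1, 5.5]
opening: 0.0475
```

Contact at the shoulder. Release and rise.

drive_tool(angular=[[0, 0, 0], [0, 0, 0], [0, 0, 0], [0, 0, 0], [0, 0, 0], [0, 0, 0], [0, 0, 0], [0, 0, 0], [0, 0, 0], [0, 0, 0]], travel=[[0, 0, 0], [0, 0, 0], [0, 0, 0], [0, 0, 0], [0, 0, 0], [0, 0, -30], [0, 0, -70], [0, 0, -100], [0, 0, -100], [0, 0, -100]], claw=[1, 1, 1, 1, 1, 1, 1, 1, 1, 1])

```text
t: 16.63
eef_pos: [0.6022, 0.1757, 0.1491]
eef_rot: [0.001, 0.767, 0.642, 0.003]
wrist_force: [-0.4, 0.4, -0.8]
opening: 0.0852
```

```bash
python3 -c "
from h import *
grab('wrist','w19');grab('side','sd19');grab('scene','sc19');plan(.597,.3255,.12,-10)
cv2.imwrite('pics/c19.png',np.hstack([cv2.resize(cv2.imread('pics/sd19.png')[200:300,230:330],(390,390),interpolation=cv2.INTER_CUBIC),cv2.resize(cv2.imread('pics/w19.png')[180:440,195:455],(390,390),interpolation=cv2.INTER_CUBIC)]))
for s in ('w19','sd19','sc19'):
    P=cloud(s).reshape(-1,3);Q=P[np.hypot(P[:,0]-.6,P[:,1]-.176)<.023]; Q=Q[(Q[:,2]>.041)&(Q[:,2]<.052)]; print(np.median(Q[:,2]))
cv2.imwrite('pics/q19.png',np.hstack([oo(s,n+s,*a,h=.06) for s,n,*a in (('sc19','blk',.597,.326,.038),('sd19','blk',.597,.326,.038))]))
"
```

```text
t 16.78 pos [0.5992 0.1751 0.144 ] yaw -10.2 j [ 0.2   0.15  1.8  -0.    1.2   0.38] open 0.0851 F [-0.3  0.1 -0.8]
  travel [147.6 -28.7  23.9] ang [-0.2  0.1 -0.2] rows 3.7
0.04519470477704888
0.046460761447834245
0.04548048317726347
```

View pics/c19.png

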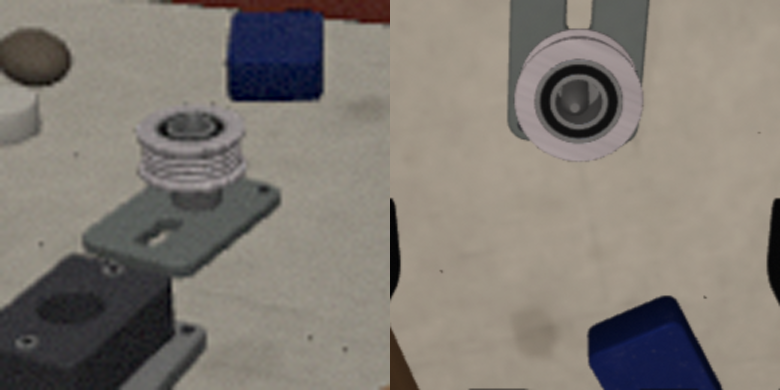

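View pics/q19.png

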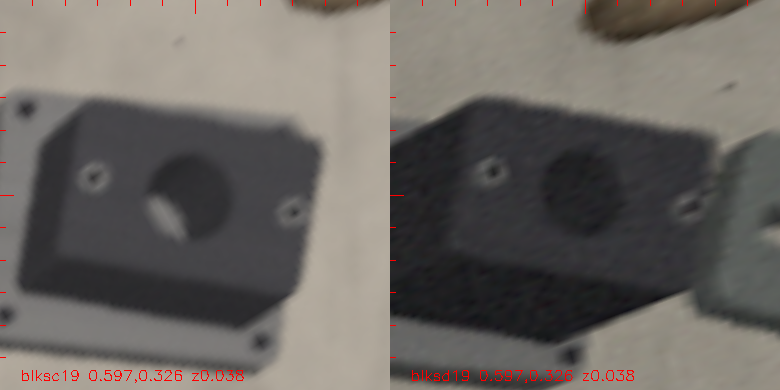

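The pulley sits on the shoulder with its top at 46 mm. The block is at (.5975,.326) and −10°, as the block's screw heads show. I go to it with 80 N of grip.

drive_tool(angular=[[0, 0, 0], [0, 0, 0], [0, 0, 0], [0, 0, 0], [0, 0, 0], [0, 0, 0], [0, 0, 0]], travel=[[148, -28, 10], [148, -28, 24], [148, -28, 24], [148, -28, 24], [148, -28, 24], [148, -28, 24], [148, -28, 24]], claw=[1, 1, 1, 1, 1, 1, 1])

```text
t: 17.37
eef_pos: [0.5982, 0.3252, 0.1201]
eef_rot: [-0.0, 0.767, 0.642, -0.001]
wrist_force: [-0.3, -0.2, 0.0]
opening: 0.0856
```

```bash
python3 -c "
from h import *
plan(.5975,.326,.030,-10)"
```

```text
t 17.37 pos [0.5982 0.3252 0.1201] yaw -10.2 j [ 0.42  0.29  1.67 -0.    1.18  0.6 ] open 0.0856 F [-0.3 -0.2  0. ]
  travel [ 0.8 -0.6 90.1] ang [-0.1  0.1 -0.2] rows 2.2
```

drive_tool(angular=[[0, 0, 0], [0, 0, 0], [0, 0, 0], [0, 0, 0], [0, 0, 0], [0, 0, 0], [0, 0, 0], [0, 0, 0], [0, 0, 0], [0, 0, 0], [0, 0, 0], [0, 0, 0]], travel=[[1, -1, 35], [1, -1, 65], [1, -1, 82], [1, -1, 90], [1, -1, 90], [1, -1, 90], [1, -1, 90], [1, -1, 90], [1, -1, 90], [1, -1, 90], [1, -1, 90], [1, -1, 90]], claw=[1, 1, 1, 1, 1, -1, -1, -1, -1, -1, -1, -1], squeeze=80)

```text
t: 18.37
eef_pos: [0.5998, 0.3279, 0.0348]
eef_rot: [0.001, 0.767, 0.641, 0.002]
wrist_force: [-1.0, 0.3, 7.0]
opening: 0.0474
```

```bash
python3 -c "
from h import *
grab('side','sd21'); plan(.5963,.3266,.15,-10)
cv2.imwrite('pics/sd21c.png',cv2.resize(cv2.imread('pics/sd21.png')[200:330,180:310],None,fx=4,fy=4))
"
```

```text
t 18.42 pos [0.5998 0.3279 0.0348] yaw -10.2 j [ 0.42  0.39  1.71 -0.    1.04  0.6 ] open 0.0481 F [-0.5  0.1  5.4]
  travel [  -1.6   -2.8 -115.2] ang [ 0.2 -0.1 -0.2] rows 2.8
```

View pics/sd21c.png

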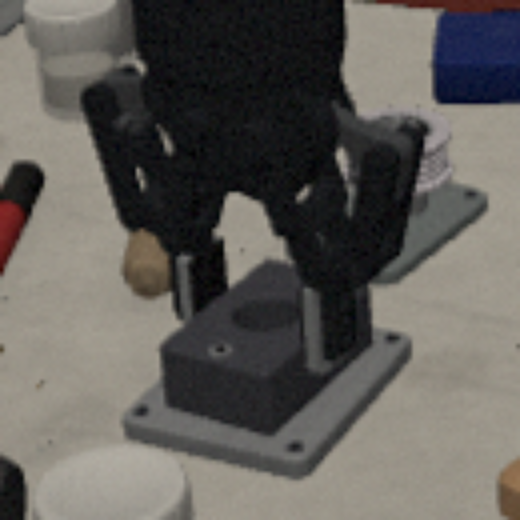

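Good bite on the block, with the tips clear of the plate. Lift.

drive_tool(angular=[[0, 0, 0], [0, 0, 0], [0, 0, 0], [0, 0, 0], [0, 0, 0], [0, 0, 0], [0, 0, 0]], travel=[[0, 0, -4], [0, 0, -12], [0, 0, -28], [0, 0, -50], [0, 0, -75], [0, 0, -75], [0, 0, -75]], claw=[-1, -1, -1, -1, -1, -1, -1])

```text
t: 19.0
eef_pos: [0.5995, 0.3278, 0.1096]
eef_rot: [0.001, 0.767, 0.642, 0.002]
wrist_force: [0.2, 1.0, -5.0]
opening: 0.0481
```

```bash
python3 -c "
from h import *
grab('side','sd22');grab('wrist','w22'); plan(.4545,.196,.11,7)
cv2.imwrite('pics/sd22c.png',np.hstack([cv2.resize(cv2.imread('pics/sd22.png')[150:310,180:310],(390,480)),cv2.imread('pics/w22.png')[:,140:530]]))
"
```

```text
t 19.1 pos [0.5972 0.3267 0.1054] yaw -10.2 j [ 0.42  0.31  1.68 -0.    1.15  0.6 ] open 0.0481 F [ 0.1  0.  -6.4]
  travel [-153.9 -117.3   -4.1] ang [ -0.1   0.1 -17.2] rows 4.6
```

View pics/sd22c.png

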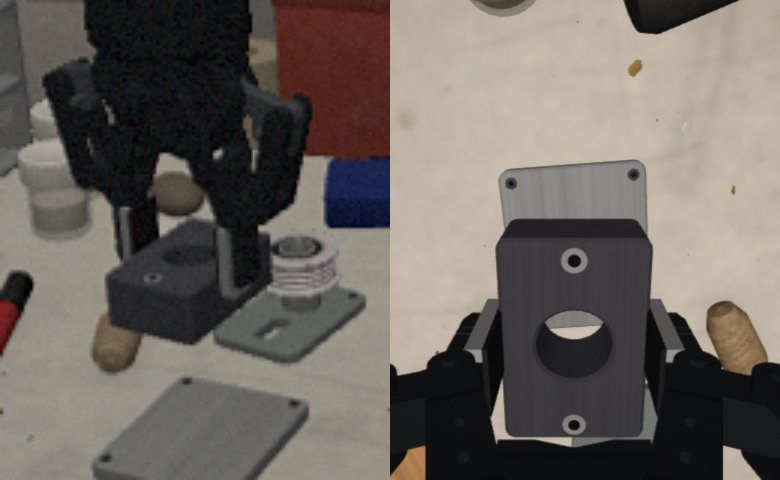

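The block hangs level. I carry it over the tray, turning 17°.

drive_tool(angular=[[0, 0, -17], [0, 0, -17], [0, 0, -17], [0, 0, -17], [0, 0, -17], [0, 0, -17], [0, 0, -17], [0, 0, -17]], travel=[[-154, -117, -4], [-154, -117, -4], [-154, -117, -4], [-154, -117, -4], [-154, -117, -4], [-154, -117, -4], [-154, -117, -4], [-154, -117, -4]], claw=[-1, -1, -1, -1, -1, -1, -1, -1])

```text
t: 19.77
eef_pos: [0.4553, 0.1961, 0.1099]
eef_rot: [-0.0, 0.664, 0.748, -0.0]
wrist_force: [-0.3, 0.9, -4.1]
opening: 0.048
```

```bash
python3 -c "
from h import *
grab('side','sd23');grab('wrist','w23');grab('scene','sc23'); plan(.4545,.196,.06,7)
cv2.imwrite('pics/sd23c.png',np.hstack([cv2.resize(cv2.imread('pics/sd23.png')[170:320,290:420],(390,450)),cv2.resize(cv2.imread('pics/sc23.png')[190:310,310:414],(390,450))]))
for s in ('w23','sd23','sc23'):
    P=cloud(s).reshape(-1,3);Q=P[np.hypot(P[:,0]-.4545,P[:,1]-.2)<.04]; Q=Q[(Q[:,2]>.095)&(Q[:,2]<.12)]; print(np.histogram(Q[:,2],bins=np.arange(.095,.121,.002))[0])
cv2.imwrite('pics/q23.png',np.vstack([np.hstack([cv2.resize(oo(s,n+s,*a,h=.07),(300,300)) for n,*a in (('blk',.4545,.196,.112),('tray',.4545,.196,.016))]) for s in ('sc23','w23')]))
"
```

```text
t 19.92 pos [0.4564 0.1968 0.1107] yaw 6.8 j [ 0.3  -0.09  2.11  0.    1.13  0.18] open 0.0479 F [-0.4 -0.  -5. ]
  travel [-0.5 -2.  50.7] ang [-0.  -0.  -0.2] rows 1.2
[  384   417   431   456   499   632   629   746 12853 10707   369   356]
[ 27  42  35  48  51  62  70  69 141 384  27  17]
[ 44  35  37  44  35  50  52  78 321 397  84  20]
```

View pics/sd23c.png

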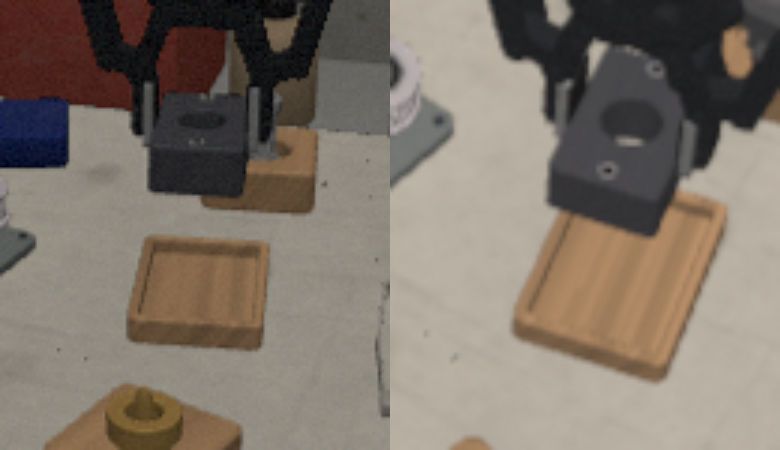

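View pics/q23.png

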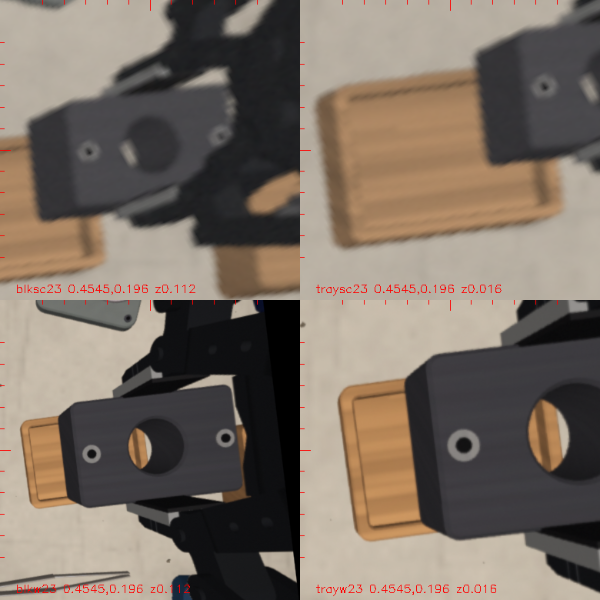

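View pics/w23.png

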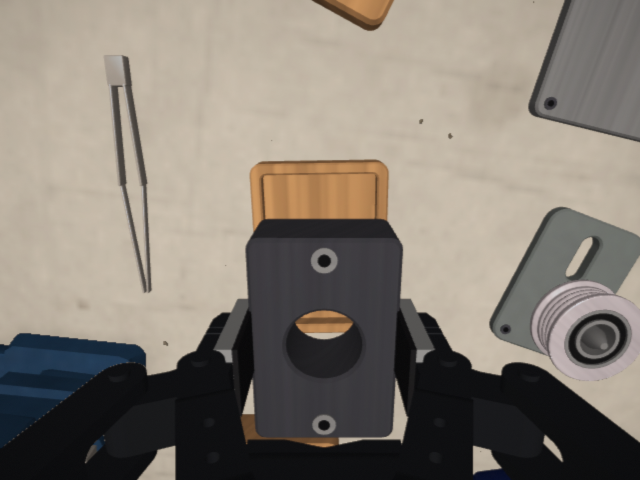

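In both views the block sits about 3 mm too far in +x and 4 mm short in +y relative to the tray. I correct that and lower to just above the rim.

drive_tool(angular=[[0, 0, 0], [0, 0, 0], [0, 0, 0], [0, 0, 0], [0, 0, 0], [0, 0, 0]], travel=[[4, -2.5, 20], [4, -2.5, 40], [4, -2.5, 54], [4, -2.5, 60], [4, -2.5, 60], [4, -2.5, 60]], claw=[-1, -1, -1, -1, -1, -1])

```text
t: 20.42
eef_pos: [0.4533, 0.2003, 0.051]
eef_rot: [-0.0, 0.664, 0.748, -0.0]
wrist_force: [0.3, 0.1, -5.0]
opening: 0.048
```

```bash
python3 -c "
from h import *
grab('side','sd24');grab('wrist','w24');grab('scene','sc24'); plan(.4545,.196,.06,7)
c=lambda n,a,b:cv2.resize(cv2.imread('pics/'+n+'.png')[a:a+130,b:b+130],(390,390),interpolation=cv2.INTER_CUBIC)
cv2.imwrite('pics/sd24c.png',np.hstack([c('sd24',200,290),c('sc24',195,305)]))
"
```

```text
t 20.57 pos [0.454  0.2004 0.0522] yaw 6.8 j [ 0.31 -0.01  2.14  0.    1.01  0.19] open 0.048 F [ 0.7  0.6 -4.2]
  travel [-4.4 -0.  -7.8] ang [ 0.1 -0.  -0.2] rows 0.2
```

View pics/sd24c.png

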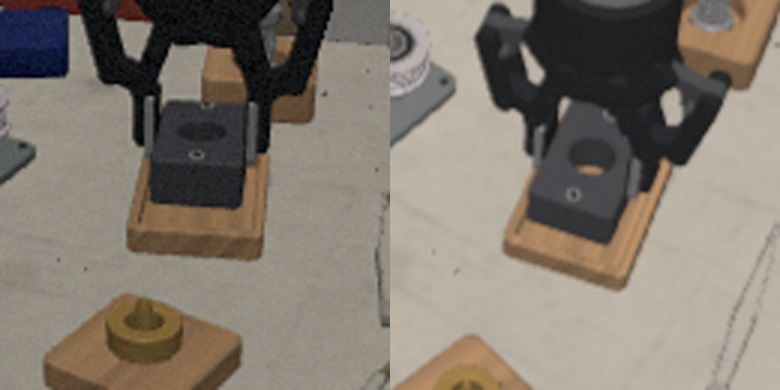

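View pics/w24.png

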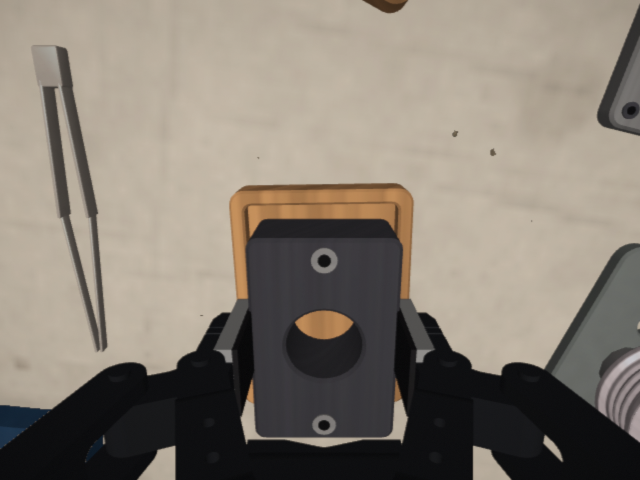

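```bash
python3 - <<'E'
from h import *
D={'w24':([(324,261),(324,425)],[(231,187),(412,185)]),'sd24':([(359.7,235.3),(355.3,251.7)],[(332.7,278.7),(377.3,281.7)]),'sc24':([(378,233.3),(366,259.7)],[(343.3,276),(383.3,287.7)])}
a=np.radians(7);ex=np.array([np.cos(a),np.sin(a)]);ey=np.array([-np.sin(a),np.cos(a)])
for s,(b,t) in D.items():
    bb=[ray(s,*p,.054)[:2] for p in b]; tt=[ray(s,*p,.016)[:2] for p in t]
    B=np.mean(bb,0); T=np.mean(tt,0)-ey*.050
    print(s,'blk',B.round(4),np.linalg.norm(bb[0]-bb[1]).round(4),'tray',T.round(4),np.linalg.norm(tt[0]-tt[1]).round(4),'rel tray axes mm',((B-T)@ex*1e3).round(1),((B-T)@ey*1e3).round(1))
E
```

```text
w24 blk [0.4545 0.1962] 0.0626 tray [0.4538 0.1951] 0.0709 rel tray axes mm 0.8 1.0
sd24 blk [0.4537 0.1981] 0.0612 tray [0.4515 0.204 ] 0.0714 rel tray axes mm 1.5 -6.1
sc24 blk [0.4546 0.1989] 0.0608 tray [0.4512 0.1968] 0.0703 rel tray axes mm 3.7 1.7
```

The wrist and scene views agree to about 1–2 mm. The side value is a coarse reading of a corner. I nudge −1.5 mm along tool y and lower slowly.

drive_tool(angular=[[0, 0, 0], [0, 0, 0], [0, 0, 0], [0, 0, 0], [0, 0, 0], [0, 0, 0]], travel=[[0, -1.5, 3], [0, -1.5, 7], [0, -1.5, 11], [0, -1.5, 14], [0, -1.5, 16], [0, -1.5, 16]], claw=[-1, -1, -1, -1, -1, -1])

```text
t: 21.07
eef_pos: [0.4507, 0.1996, 0.034]
eef_rot: [-0.0, 0.664, 0.748, -0.001]
wrist_force: [0.6, -0.1, -4.4]
opening: 0.0485
```

drive_tool(angular=[[0, 0, 0], [0, 0, 0], [0, 0, 0]], travel=[[0, 0, 1], [0, 0, 2], [0, 0, 2.5]], claw=[-1, -1, -1])

```text
t: 21.32
eef_pos: [0.4514, 0.1998, 0.0323]
eef_rot: [0.0, 0.664, 0.748, 0.0]
wrist_force: [0.1, 0.8, -4.4]
opening: 0.0483
```

```bash
python3 -c "
from h import *
grab('side','sd25');grab('scene','sc25'); plan(.4545,.196,.06,7)
c=lambda n,a,b:cv2.resize(cv2.imread('pics/'+n+'.png')[a:a+130,b:b+130],(390,390),interpolation=cv2.INTER_CUBIC)
cv2.imwrite('pics/sd25c.png',np.hstack([c('sd25',200,290),c('sc25',195,305)]))
"
```

```text
t 21.42 pos [0.4513 0.1998 0.0323] yaw 6.8 j [0.31 0.02 2.15 0.   0.97 0.19] open 0.048 F [-0.7 -0.6 -5.4]
  travel [ -4.1   2.7 -27.7] ang [-0.  -0.  -0.2] rows 0.7
```

View pics/sd25c.png

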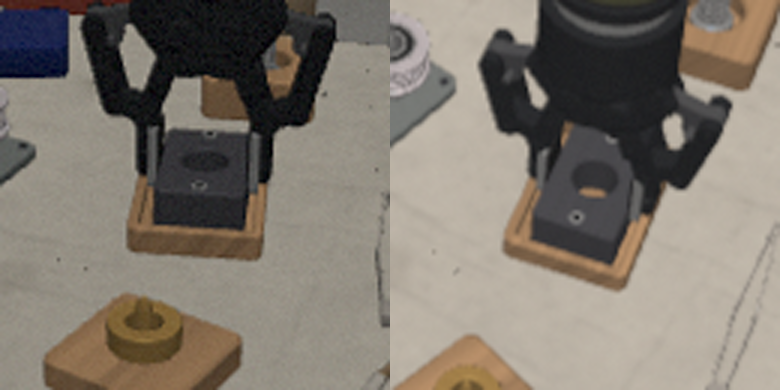

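drive_tool(angular=[[0, 0, 0], [0, 0, 0], [0, 0, 0]], travel=[[0, 0, 1], [0, 0, 2], [0, 0, 2.5]], claw=[-1, -1, -1])

```text
t: 21.67
eef_pos: [0.4516, 0.1998, 0.0317]
eef_rot: [-0.0, 0.664, 0.748, -0.001]
wrist_force: [-8.5, -2.9, 13.7]
opening: 0.048
```

Contact with the floor. I ease off, open and rise.

drive_tool(angular=[[0, 0, 0], [0, 0, 0], [0, 0, 0], [0, 0, 0], [0, 0, 0], [0, 0, 0], [0, 0, 0], [0, 0, 0], [0, 0, 0], [0, 0, 0], [0, 0, 0]], travel=[[0, 0, -1.5], [0, 0, -1.5], [0, 0, -1.5], [0, 0, -1.5], [0, 0, -1.5], [0, 0, -1.5], [0, 0, -30], [0, 0, -70], [0, 0, -110], [0, 0, -150], [0, 0, -150]], claw=[-1, 1, 1, 1, 1, 1, 1, 1, 1, 1, 1])

```text
t: 22.58
eef_pos: [0.4562, 0.2014, 0.1898]
eef_rot: [0.004, 0.664, 0.748, 0.007]
wrist_force: [2.1, 1.5, 0.8]
opening: 0.0854
```

```bash
python3 -c "
from h import *
grab('side','sd26');grab('wrist','w26');grab('scene','sc26'); plan(.4,.1,.25,7)
c=lambda n,a,b:cv2.resize(cv2.imread('pics/'+n+'.png')[a:a+130,b:b+130],(390,390),interpolation=cv2.INTER_CUBIC)
cv2.imwrite('pics/sd26c.png',np.hstack([c('sd26',200,290),c('sc26',195,305)]))
for s in ('sc26','sd26','w26'):
    P=cloud(s).reshape(-1,3)
    a=np.radians(7);ex=np.array([np.cos(a),np.sin(a)]);ey=np.array([-np.sin(a),np.cos(a)]);q=P[:,:2]-[.4545,.197]
    m=(abs(q@ex)<.02)&(abs(q@ey)<.03)&(P[:,2]>.03)&(P[:,2]<.04);Q=P[m];C=np.linalg.lstsq(np.c_[Q[:,:2]-[.4545,.197],np.ones(len(Q))],Q[:,2],rcond=None)[0];print(s,len(Q),C.round(4))
"
```

```text
t 22.73 pos [0.4515 0.1998 0.1802] yaw 6.8 j [ 0.31 -0.18  2.06 -0.    1.26  0.19] open 0.0851 F [ 0.4 -0.6 -0.5]
  travel [-93.  -62.9 -69.9] ang [ 0.1 -0.  -0.2] rows 3.2
sc26 537 [-0.0114 -0.001   0.0344]
sd26 350 [0.0038 0.0086 0.0352]
w26 3863 [ 0.0012 -0.0001  0.0344]
```

View pics/sd26c.png

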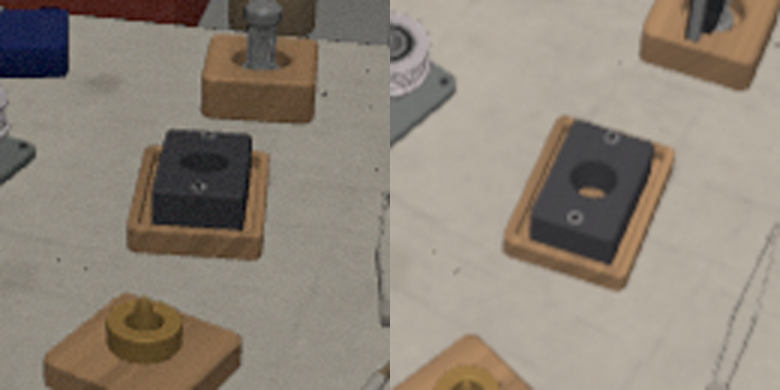

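View pics/w26.png

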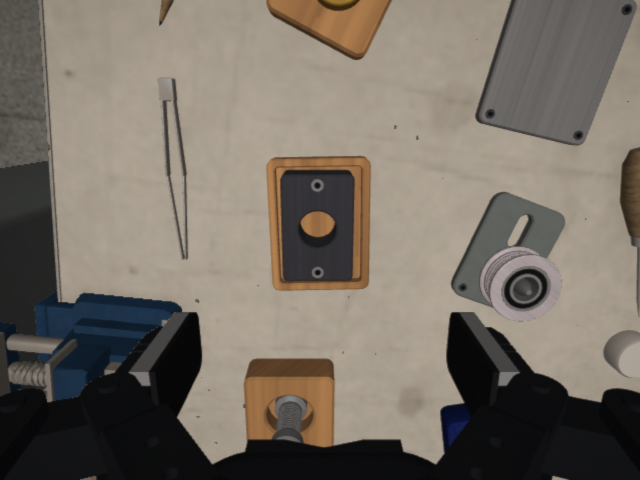

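View pics/sd26.png

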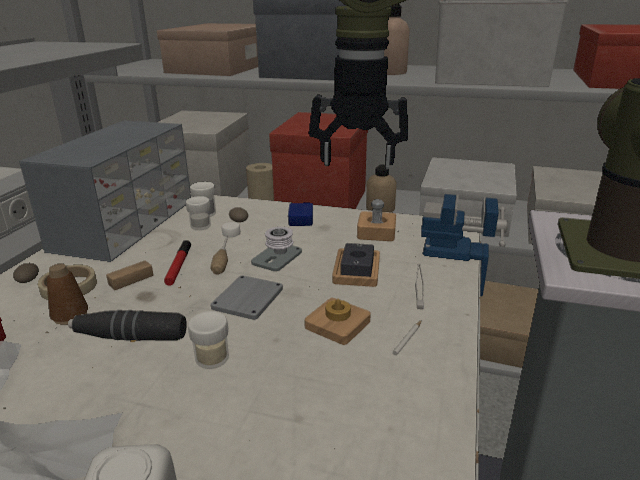

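All four pieces are in place. The block lies level with its top at about 34.5 mm (35 expected), and the case and jar look the same as in the first picture. Handing in.

```bash
python3 -c "
from bench import r
print(r.sign_off())"
```

```text
the job is handed in; nothing more can be done
None
```

I stripped the stack from the top in the order asked, seated and released all four pieces, and handed the job in at about 23 s, with the gripper open above the work.

| Piece | Place | Last height check (top) | Expected |
|---|---|---|---|
| Driver | bore of its holder | 67–70 mm | 68 mm |
| Pressure ring | over the pin | about 32 mm | 32 mm |
| Pulley | on the spindle shoulder | 45–46.5 mm | 46 mm |
| Support block | tray pocket | about 34.5–35 mm, level | 35 mm |

- **Bystanders:** the blue case and the grease jar look unmoved in the last side picture. I compared them only by eye.
- **Forces:** the highest wrist reading I saw was about 25 N, when the ring went down onto the pin block.
- **Camera disagreements:** the wrist and fixed cameras differed by 2–4 mm in y. While the block hung over the tray, one side-camera reading was about 6 mm off the other two; I put that down to a badly read corner and left it out.
- **Off-centre:** the support block sits slightly toward one side of the pocket, but inside it and flat.
- **Gripper reading:** on each piece the opening read 2–3 mm below the true width.

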